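Roll a filling cartridge home with its neck up and snap the keeper over it

ROBOT

A 7-joint arm with a two-finger parallel gripper is mounted at the origin on a cart in front of the work surface, level with it; the furniture and walls round the work are solid. World frame = base frame: x ahead of the robot, y to its left, z up, the work surface at z = 0. Lengths are in m, angles in rad, forces in N, time in s.
With the tool pointing down it reaches from about 0.4 to 0.85 m from the base axis. Payload 10.4 kg.
Tool frame: the origin (TCP) lies between the finger pads; the fingertips stand 25 mm ahead of it and the grasp point (between the pads) lies 6 mm ahead of it; x points along the fingers, y is the direction in which the jaws open and shut, and the axes are right-handed (so a half turn about x gives the same grasp; the last joint's range is limited). The gripper opens to 87 mm and grips with 3 to 60 N. Pads are 19 mm wide; open, the fingers measure 117 mm over their backs; the gripper's body (75 mm by 190 mm) begins 51 mm behind the grasp point.
Start: joints at [-1.237, 0.332, -0.065, 1.46, 0.022, 1.35, -0.088], TCP at [0.218, 0.586, 0.219] pointing down, gripper open.
Joint ranges: [-2.6, 2.6], [-0.5, 2.12], [-1.47, 1.34], [0.16, 2.42], [-1.27, 4.41], [0.06, 2.06], [-2.6, 2.6]. Speed limits (rad/s): [2.22, 2.22, 2.79, 2.79, 3.14, 3.14, 3.14].

INTERFACE

Orientations are given as a unit quaternion [x, y, z, w].
In Python, from bench import r gives the robot as it stands.
- The arm moves only by the shell command python3 -m pendant 'ROWS' [FORCE]. ROWS is JSON, a list of rows, each an object with "translation": the shift along the world's x, y, z in cm, a list of three; "angular": the turn, a rotation vector about the world's x, y, z in degrees, a list of three; "hand": the opening, from -1 (shut) to 1 (fully open). In form: [{"translation": [dx, dy, dz], "angular": [wx, wy, wz], "hand": hand}, ...]. A call has 1 to 20 rows; each row shifts and turns the commanded pose from where the row before left it; what a row does not reach is not made up. A row lasts 1/10 s, in which the tool goes at most 50 mm and 8.59 degrees, less where a joint would pass 70% of its speed; a pose out of reach is approached as far as the arm can. A call is refused whole if a number of a shift passes 5 or a number of a turn 8.59, either way. A call with a gripper value outside its range is refused whole. The fingers move at their own pace and stop on an object; FORCE is the grip in N (left out, the last holds). Time passes only in rows, so rows that do not move let the fingers close. It gives the time, the measured TCP pose, the force and the opening at its end, in the units of the state.
- r.read_state(): the state, without advancing time (a new reading comes with each control period).
- r.camera(name): name is "scene" or "top" or "wrist"; returns the picture (400x640x3 uint8, red, green, blue); there is no depth.
- r.camera_info(name): a dict with "fx", "fy", "cx", "cy" (pixels), "rvec" (rotation vector, rad) and "tvec" (3), from world to camera coordinates, as OpenCV has them; the wrist camera has in their place "mount" (4x4, takes a point from camera to tool coordinates, whose origin is the TCP and whose axes are the tool frame's). Camera axes: x right, y down, z forward; pixel columns grow to the right and rows downward; lengths in m; the calibration is good to about 2 mm. A picture is of the moment at which its call begins: read the wrist's pose just before it. camera_info takes no time and is no camera call.
- r.close_job(): hands the job in, once; it reports no verdict.
Trained networks look in the newest picture that a camera, given by its name, has taken for a name from the list of things; names that differ only in an ending like _2 or _b are one class to them, and where a whole thing is asked for, a point or a joint stands for the part that bears it (a point fixed in the world has none). Each returns a list of dicts, best first, with "confidence" (0 to 1); they miss things now and then, are a little off and sometimes report something else, mostly with a low value. They report only what shows in the picture. A call takes as long as a camera call. They do not tell look-alikes from the thing itself.
- r.find_in(camera, name): "point" ([row, column] in pixels, amid what is visible of it).
- r.mark_of(camera, name): "point" ([row, column] in pixels: a listed point, or the origin of a listed thing).
The state is a dict: "time": time; "joint_positions": joint angles; "joint_vel": joint speeds; "joint_torque": joint torques, N m; "ee_pos": TCP position; "eef_rot": TCP orientation; "ft_force": force on the tool from outside, world axes, zero at the start; "torque": the same for the moment, N m; "width": finger opening in m.
Only numpy, scipy, OpenCV 4.12 (cv2) and the standard library are available. Lean on these libraries where they do the work, as an engineer would, in place of code of your own. Each camera call takes 0.05 s, during which the arm holds its last target.

TASK

Get the cartridge ready for filling: bring it along its bed, never lifting it off, until both end rings rest against the stops with its filling neck pointing straight up. Rolled straight home from where it lies it would arrive with the neck the wrong way, so it has to be dragged along without turning for part of the way and rolled for the rest. Only then tip the spring keeper flap over so that it snaps fully shut over the cartridge, let go of everything, and leave the flask, vial and pot beside the bed where they are.

Things in the scene. Friction and masses are not known exactly. Their poses are not given: they have to be found in the camera images.
- cartridge_center (a point): Centre, on the axis, of the cartridge: a loose aluminium tube 110 mm long, 24 mm thick, about 0.18 kg, lying across the bed. A black rubber ring 36 mm across, 12 mm wide, is on each end; only the rings touch the bed, so it rolls on an 18 mm radius. Its z runs along the tube; its x points out through the filling neck, so straight up when the neck is up. Tube bare from -36 to +20 mm in z.
- cartridge_neck (a point): Mouth of the cartridge's filling neck, a stub 10 mm across whose mouth is 17 mm from the axis, 28 mm from the centre along z. It starts towards the robot or partly underneath. Rolling s mm towards the stops turns the neck over towards the stops by s/18 rad. The cartridge rolls when pushed on the tube from behind at axis height, stays where left, and slides unturned when gripped and dragged.
- stop_seat (a point): The cartridge's centre when both rings touch the stops: 18 mm above the bed's floor, 26 mm above the table, fixed to the flat, immovable bed. x points along the bed towards the stops, y along the cartridge's final axis, z up. The two stops (26 mm high) face x = +18 mm at y = +-28 to 58 mm; between them a crossbar 14 mm high faces x = +26 mm.
- bed_front (a point): Middle of the front fence (robot's end) of the grey bed, at its top, 12 mm above the bed's floor and 182 mm before the seat; the fence is 6 mm thick. Aluminium side rails, also 12 mm high, run along both sides with their inner faces 58 mm from the middle line. Axes as the seat's. The cartridge starts 55 to 125 mm short of the seat, across the bed.
- keeper_hinge (a point): Middle of the keeper flap's hinge, fixed to the bed 30 mm beyond the seat in the seat's x, 20 mm above it (46 mm above the table); hinge axis parallel to the seat's y. Two steel ears beside it reach 50 mm above the table, from 25 to 44 mm beyond the seat, 45 mm over their outsides; a small spring strut stands beside the left one.
- keeper_edge (a point): Middle of the keeper's free edge: a steel plate 24 mm wide reaching 50 mm from the hinge, with a 20 mm lip at right angles at that edge. Open, it leans away from the robot about 54 degrees above level, lip up, the edge about 29 mm beyond and 40 mm above the hinge. Shut, it lies level over the tube, lip hanging before the tube; it shuts only if the cartridge is at the seat.
- keeper (a joint): Keeper angle in rad: 0 fully shut, 2.2 fully open (leaning back). An over-centre spring drives it to the nearer end; the snap point is near 1.1 (27 degrees past upright, towards the cartridge). About 1 N at the free edge moves it. It can be pushed over from behind, from the far side towards the robot.
- flask_center (a point): Centre, half-way up, of a small aluminium flask, 41 mm across and 106 mm tall, standing to the left of the bed. Leave alone.
- vial_center (a point): Centre, half-way up, of a vial with white cap, 45 mm across and 68 mm tall, standing to the right of the bed near its front. Leave alone.
- pot_center (a point): Centre, half-way up, of a little pot with black lid, 33 mm across and 34 mm tall, standing to the right of the bed near the stops. Leave alone.
Things that resemble listed ones, but are neither listed nor needed, are in the scene too. Leave any blue or pink look-alike of the part that bears cartridge_center alone.

How it is judged:
By the outcome, as a careful person would: the job done as asked, in the order asked, and still so for the second after the job is handed in, with the robot touching nothing.
It also fails if it takes over 51 s, if anything falls off the work surface, if the arm or the gripper's body presses on something with over 40 N, if the wrist force passes 120 N, or if a joint passes its speed limit or range.

## Working session

There is one attempt and no reset: what is moved stays moved. The work goes in short steps, Python scripts to look and compute and a shell command to move; the robot and the scene stay as the last step left them, time stands still between calls to the robot, and variables do not carry over. Pictures are saved under pics/ and viewed, and the job is handed in when it is done.

```bash
mkdir -p pics; ls
cat > h.py <<'E'
import numpy as np, cv2
from bench import r
from scipy.spatial.transform import Rotation as R
def cam(name):
    i=r.camera_info(name); K=np.array([[i['fx'],0,i['cx']],[0,i['fy'],i['cy']],[0,0,1.]])
    if 'mount' in i:
        s=r.read_state(); T=np.eye(4); T[:3,:3]=R.from_quat(s['eef_rot']).as_matrix(); T[:3,3]=s['ee_pos']
        W=np.linalg.inv(T@np.array(i['mount'])); return K,W[:3,:3],W[:3,3]
    return K,R.from_rotvec(i['rvec']).as_matrix(),np.array(i['tvec'])
def ray(c,p):
    K,Rm,t=c; d=Rm.T@np.linalg.solve(K,[p[1],p[0],1]); return -Rm.T@t,d
def onz(c,p,z):
    o,d=ray(c,p); return o+d*(z-o[2])/d[2]
def proj(c,P):
    K,Rm,t=c; q=K@(Rm@np.array(P)+t); return [q[1]/q[2],q[0]/q[2]]
def tri(cs,ps):
    A=np.zeros((3,3));b=np.zeros(3)
    for c,p in zip(cs,ps):
        o,d=ray(c,p); d/=np.linalg.norm(d); M=np.eye(3)-np.outer(d,d); A+=M;b+=M@o
    return np.linalg.solve(A,b)
def shot(name,f):
    im=r.camera(name); cv2.imwrite('pics/'+f,im[:,:,::-1]); return im
E
python3 - <<'E'
from h import *
np.set_printoptions(precision=4,suppress=True)
for n in ['scene','top','wrist']:
    shot(n,n+'0.png'); 
    for k in ['cartridge_center','cartridge_neck','stop_seat','bed_front','keeper_hinge','keeper_edge','flask_center','vial_center','pot_center']:
        print(n,k,[(np.round(x['point'],1).tolist(),round(x['confidence'],2)) for x in r.mark_of(n,k)[:3]])
s=r.read_state();print(s)
for n in ['scene','top']: K,Rm,t=cam(n);print(n,-Rm.T@t)
E
```

```text
pics
scene cartridge_center [([201.6, 233.7], 0.93), ([270.1, 292.7], 0.91), ([278.5, 371.5], 0.85)]
scene cartridge_neck [([223.1, 438.9], 0.74), ([271.9, 369.6], 0.58), ([208.2, 230.5], 0.55)]
scene stop_seat [([195.7, 325.6], 0.94)]
scene bed_front [([222.8, 269.7], 0.96), ([213.0, 282.0], 0.65)]
scene keeper_hinge [([188.1, 336.3], 0.6)]
scene keeper_edge [([171.3, 341.9], 0.73), ([178.3, 274.8], 0.26)]
scene flask_center [([180.2, 274.0], 0.82)]
scene vial_center [([231.8, 345.5], 0.81), ([216.9, 368.4], 0.21)]
scene pot_center [([214.7, 370.7], 0.48)]
top cartridge_center [([244.7, 406.3], 0.88), ([227.4, 217.2], 0.77), ([202.8, 289.7], 0.65)]
top cartridge_neck [([242.0, 221.2], 0.97), ([212.0, 277.1], 0.87), ([259.1, 341.6], 0.86)]
top stop_seat [([158.6, 291.7], 0.85)]
top bed_front [([236.8, 286.4], 0.93)]
top keeper_hinge [([144.5, 292.0], 0.7)]
top keeper_edge [([126.3, 292.7], 0.78)]
top flask_center [([179.8, 222.3], 0.87)]
top vial_center [([210.0, 355.7], 0.54)]
top pot_center [([162.7, 347.2], 0.44)]
wrist cartridge_center []
wrist cartridge_neck []
wrist stop_seat []
wrist bed_front []
wrist keeper_hinge []
wrist keeper_edge []
wrist flask_center []
wrist vial_center []
wrist pot_center []
{'time': 1.5, 'joint_positions': array([-1.2366,  0.3322, -0.0647,  1.4601,  0.0216,  1.3499, -0.0885]), 'joint_vel': array([-0.002 ,  0.0004, -0.0001, -0.0002,  0.0004, -0.0024, -0.0004]), 'joint_torque': array([ -0.0001, -62.3047,   0.0244, -39.0118,  -0.0612,   0.0316,
         0.    ]), 'ee_pos': array([0.2183, 0.5857, 0.2186]), 'eef_rot': array([ 0.1255,  0.6959, -0.1255,  0.6959]), 'ft_force': array([ 0.0085, -0.431 ,  0.0017]), 'torque': array([-0.0405,  0.0096, -0.0061]), 'width': 0.0869978784536076}
scene [-0.0715 -0.4512  0.4565]
top [0.429  0.0504 0.9342]
```

View pics/scene0.png

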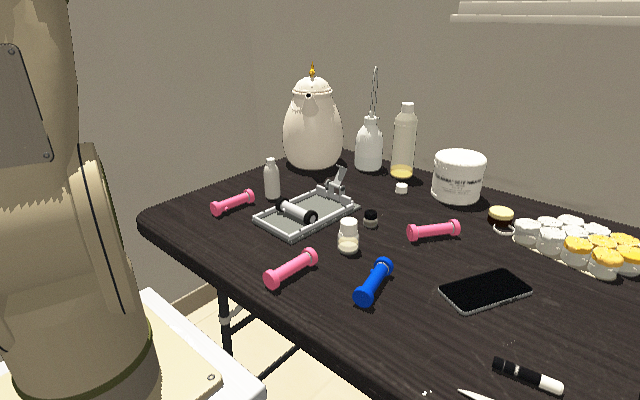

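View pics/top0.png

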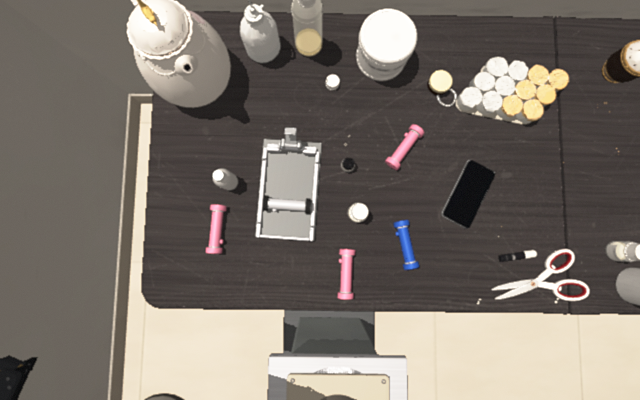

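Run:
```python
import cv2
a=cv2.imread('pics/top0.png')[110:280,190:430]; cv2.imwrite('pics/tc.png',cv2.resize(a,None,fx=3.3,fy=3.3,interpolation=cv2.INTER_CUBIC))
a=cv2.imread('pics/scene0.png')[150:300,220:400]; cv2.imwrite('pics/sc.png',cv2.resize(a,None,fx=4,fy=4,interpolation=cv2.INTER_CUBIC))
from h import *
np.set_printoptions(precision=4,suppress=True)
T=cam('top');S=cam('scene')
d=dict(seat=([158.6,291.7],[195.7,325.6],.026),front=([236.8,286.4],[222.8,269.7],.020),hinge=([144.5,292],[188.1,336.3],.046),edge=([126.3,292.7],[171.3,341.9],.086),
vial=([210,355.7],[231.8,345.5],.034),pot=([162.7,347.2],[214.7,370.7],.017),flask=([179.8,222.3],[180.2,274],.053))
for k,(a,b,z) in d.items(): print(k,onz(T,a,z),onz(S,b,z),tri([T,S],[a,b]))
for p in ([244.7,406.3],[227.4,217.2],[202.8,289.7]): print('c top',onz(T,p,.026))
for p in ([242,221.2],[212,277.1],[259.1,341.6]): print('n top',onz(T,p,.026))
for p in ([201.6,233.7],[270.1,292.7],[278.5,371.5]): print('c sc',onz(S,p,.026))
```

```text
seat [0.6029 0.1129 0.026 ] [0.6061 0.1243 0.026 ] [0.5997 0.1147 0.0317]
front [0.4204 0.1213 0.02  ] [0.4277 0.1371 0.02  ] [0.4186 0.1223 0.0295]
hinge [0.632  0.1115 0.046 ] [0.6253 0.1055 0.046 ] [0.6331 0.1118 0.0413]
edge [0.6639 0.1082 0.086 ] [0.6439 0.1035 0.086 ] [0.6628 0.1122 0.0784]
vial [ 0.4841 -0.0373  0.034 ] [ 0.4893 -0.0295  0.034 ] [ 0.4829 -0.0358  0.0395]
pot [ 0.597  -0.0182  0.017 ] [ 0.6113 -0.0097  0.017 ] [ 0.596  -0.0183  0.0262]
flask [0.5465 0.2666 0.053 ] [0.5469 0.2485 0.053 ] [0.5518 0.2636 0.0472]
c top [ 0.4066 -0.1549  0.026 ]
c top [0.4396 0.2803 0.026 ]
c top [0.4989 0.1151 0.026 ]
n top [0.4064 0.2698 0.026 ]
n top [0.4771 0.1437 0.026 ]
n top [ 0.3718 -0.0064  0.026 ]
c sc [0.434 0.274 0.026]
c sc [ 0.331  -0.0314  0.026 ]
c sc [ 0.4044 -0.1533  0.026 ]
```

View pics/tc.png

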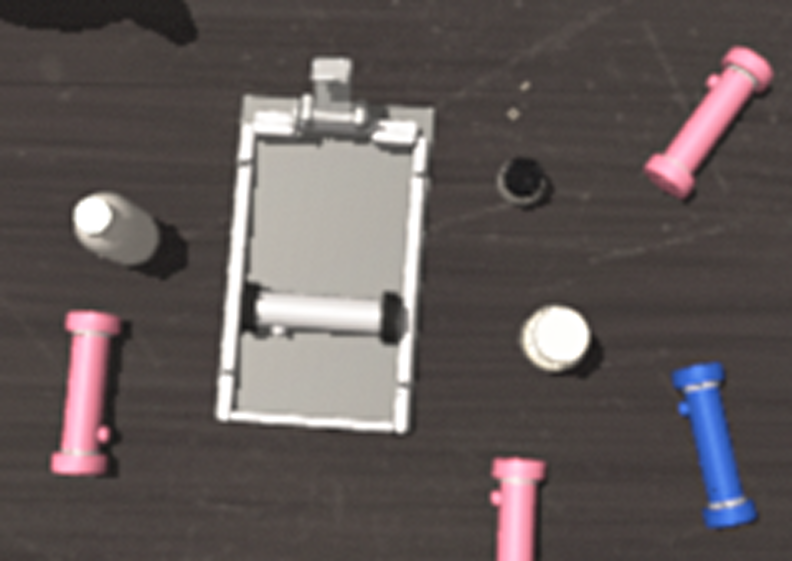

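View pics/sc.png

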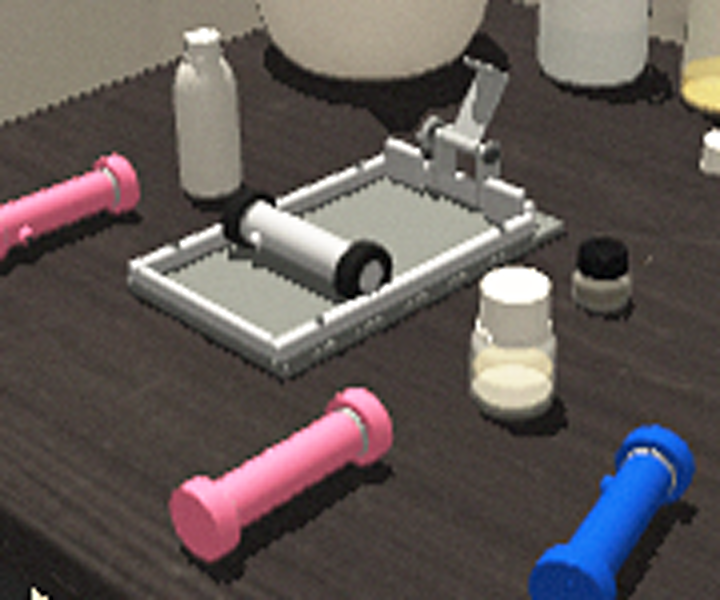

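The cartridge is the grey tube with black rings in the bed, at top (203,290). The look-alikes to avoid are pink at (228,217), (145,406) and (275,345), and blue at (245,406). Its neck is towards the robot, at its left (+y) end.

Run:
```python
from h import *
np.set_printoptions(precision=4,suppress=True)
s=r.read_state();print(s['time']);print(R.from_quat(s['eef_rot']).as_matrix());i=r.camera_info('wrist');print(i['fx'],np.array(i['mount']))
# target: jaw along bed x, tool down
b=np.arctan2(-.008,.1825)
def tgt(yaw):  # tool y in horizontal dir yaw
    X=np.array([0,0,-1.]);Y=np.array([np.cos(yaw),np.sin(yaw),0]);return R.from_matrix(np.array([X,Y,np.cross(X,Y)]).T)
for k in range(4):
    print(k,np.degrees((tgt(b+k*np.pi/2)*R.from_quat(s['eef_rot']).inv()).as_rotvec()))
```

```text
1.5
[[-0.      0.3493  0.937 ]
 [ 0.0001  0.937  -0.3493]
 [-1.      0.0001 -0.    ]]
356.93885978597234 [[-0.0001 -0.2788  0.9604 -0.1657]
 [ 1.      0.0003  0.0001 -0.0015]
 [-0.0003  0.9604  0.2788 -0.076 ]
 [ 0.      0.      0.      1.    ]]
0 [ -0.0041   0.0025 -72.0659]
1 [-0.0044 -0.001  17.9341]
2 [ -0.0027  -0.0044 107.9341]
3 [  -0.0015    0.0062 -162.0659]
```

```bash
python3 -m pendant '[{"translation":[2.1,-3.9,0],"angular":[0,0,-6],"hand":1},{"translation":[2.1,-3.9,0],"angular":[0,0,-6],"hand":1},{"translation":[2.1,-3.9,0],"angular":[0,0,-6],"hand":1},{"translation":[2.1,-3.9,0],"angular":[0,0,-6],"hand":1},{"translation":[2.1,-3.9,0],"angular":[0,0,-6],"hand":1},{"translation":[2.1,-3.9,0],"angular":[0,0,-6],"hand":1},{"translation":[2.1,-3.9,0],"angular":[0,0,-6],"hand":1},{"translation":[2.1,-3.9,0],"angular":[0,0,-6],"hand":1},{"translation":[2.1,-3.9,0],"angular":[0,0,-6],"hand":1},{"translation":[2.1,-3.9,0],"angular":[0,0,-6],"hand":1},{"translation":[2.1,-3.9,0],"angular":[0,0,-6],"hand":1},{"translation":[2.1,-3.9,0],"angular":[0,0,-6],"hand":1},{"translation":[0,0,0],"angular":[0,0,0],"hand":1},{"translation":[0,0,0],"angular":[0,0,0],"hand":1}]'
python3 - <<'E'
from h import *
np.set_printoptions(precision=4,suppress=True)
c=cam('wrist');shot('wrist','w1.png');print(c)
for k,z in [('cartridge_center',.026),('cartridge_neck',.026),('stop_seat',.026),('bed_front',.02),('keeper_hinge',.046),('keeper_edge',.086)]:
    for x in r.mark_of('wrist',k)[:2]: print(k,np.round(x['point'],1),round(x['confidence'],2),onz(c,x['point'],z))
E
```

```text
time: 2.9
ee_pos: [0.4706, 0.1169, 0.2187]
eef_rot: [0.511, 0.489, -0.511, 0.489]
ft_force: [-0.4, 0.1, -0.4]
width: 0.087
(array([[356.9389,   0.    , 320.2979],
       [  0.    , 356.9389, 197.7934],
       [  0.    ,   0.    ,   1.    ]]), array([[ 0.999 , -0.0442,  0.0004],
       [-0.0426, -0.9596,  0.2783],
       [-0.0119, -0.278 , -0.9605]]), array([-0.465 ,  0.0971,  0.4281]))
cartridge_center [166.1 346.8] 0.91 [0.4978 0.1203 0.026 ]
cartridge_neck [135.7 328.6] 0.88 [0.4804 0.1518 0.026 ]
cartridge_neck [  6.  248.2] 0.7 [0.4121 0.2712 0.026 ]
stop_seat [169.4 449.8] 0.79 [0.6028 0.1122 0.026 ]
bed_front [163.4 271.2] 0.87 [0.4202 0.1254 0.02  ]
keeper_hinge [167.2 487.4] 0.82 [0.6317 0.1172 0.046 ]
keeper_hinge [180.3 545.3] 0.2 [0.6891 0.1017 0.046 ]
keeper_edge [178.4 541.4] 0.66 [0.6601 0.1142 0.086 ]
```

View pics/w1.png

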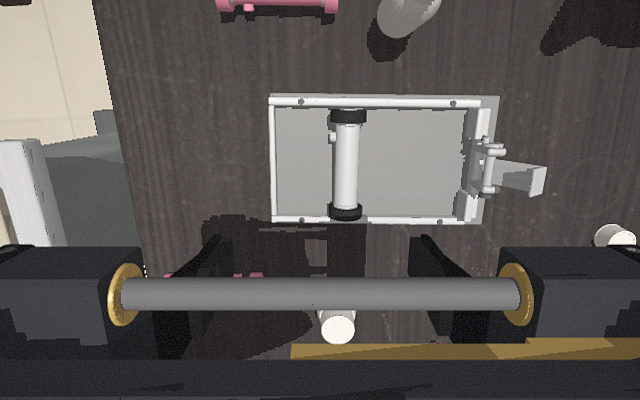

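The cartridge sits at about (166,347) with its neck at (136,332). The bed is almost aligned with the image rows. I'll zoom in to fit the axes and neck angle.

Run:
```python
from h import *
a=cv2.imread('pics/w1.png')[85:235,260:400]; cv2.imwrite('pics/w1a.png',cv2.resize(a,None,fx=4,fy=4,interpolation=cv2.INTER_CUBIC))
a=cv2.imread('pics/w1.png')[85:235,420:560]; cv2.imwrite('pics/w1b.png',cv2.resize(a,None,fx=4,fy=4,interpolation=cv2.INTER_CUBIC))
```

```text
(no output)
```

View pics/w1a.png

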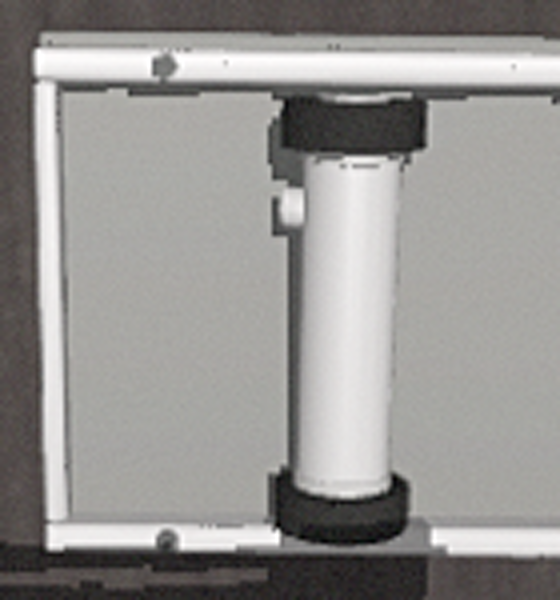

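View pics/w1b.png

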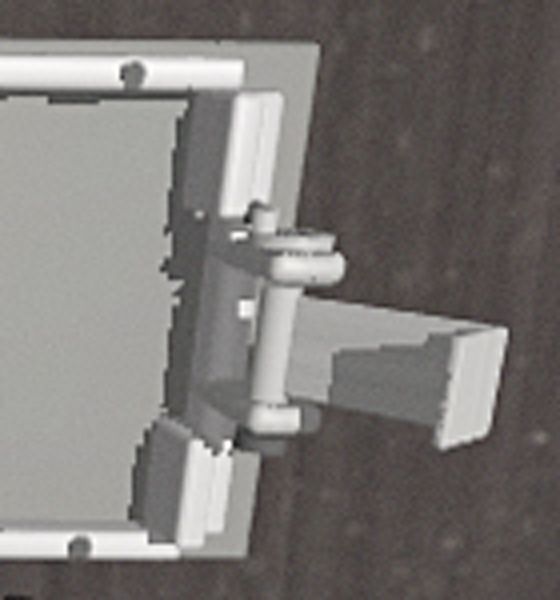

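Run:
```python
from h import *
np.set_printoptions(precision=4,suppress=True)
i=r.camera_info('wrist')
c=cam('wrist')
P=lambda col,row,z: onz(c,[row,col],z)
print('rail L outer',P(270,97,.02),P(479,99.5,.02))
print('rail L inner',P(276,105,.02),P(479,106.5,.02))
print('rail R outer',P(272,222.3,.02),P(464,224,.02))
print('fence outer',P(269.3,105,.02),P(272,215,.02))
print('stop tops front edge', P(420+235/4,85+95/4,.034),P(420+220/4,85+213/4,.034),P(420+195/4,85+440/4,.034),P(420+180/4,85+543/4,.034))
print('edge lip', P(420+475/4,85+390/4,.09))
# cartridge silhouettes of tube at y rows: left/right
for row in (140,165,190):pass
for cr in (250,350,450):
    im=cv2.imread('pics/w1.png'); row=85+cr/4
print('tube edges z=.026', [P(260+x/4,85+y/4,.026) for x,y in((304,250),(398,250),(295,450),(389,450))])
# neck model: given bed yaw, axis pos -> projected neck mouth for phi
```

```text
rail L outer [0.4236 0.1927 0.02  ] [0.6289 0.182  0.02  ]
rail L inner [0.4289 0.1849 0.02  ] [0.6295 0.1753 0.02  ]
rail R outer [0.4153 0.0622 0.02  ] [0.6235 0.0517 0.02  ]
fence outer [0.4223 0.1851 0.02  ] [0.416  0.0705 0.02  ]
stop tops front edge [0.6234 0.1739 0.034 ] [0.622 0.146 0.034] [0.6203 0.0886 0.034 ] [0.6185 0.0608 0.034 ]
edge lip [0.6552 0.1139 0.09  ]
tube edges z=.026 [array([0.4867, 0.1413, 0.026 ]), array([0.5103, 0.1404, 0.026 ]), array([0.4829, 0.0892, 0.026 ]), array([0.5074, 0.0882, 0.026 ])]
```

Run:
```python
from h import *
np.set_printoptions(precision=4,suppress=True)
T=cam('top');S=cam('scene');W=cam('wrist')
im=shot('scene','s1.png')
a=im[185:240,265:325,::-1]; cv2.imwrite('pics/s1c.png',cv2.resize(a,None,fx=10,fy=10,interpolation=cv2.INTER_CUBIC))
u=np.array([.9987,-.0506,0]);v=np.array([.0506,.9987,0]);z=np.array([0,0,1.])
C=np.array([.4972,.121,.026])
for n,c in (('S',S),('W',W),('T',T)):
    print(n,'C',np.round(proj(c,C),1),'ends',np.round(proj(c,C+.055*v),1),np.round(proj(c,C-.055*v),1))
    for ph in (60,80,100,120,140):
        p=np.radians(ph);d=-np.sin(p)*u+np.cos(p)*z
        print(ph,np.round(proj(c,C+.028*v+.017*d),1),'base',np.round(proj(c,C+.028*v+.012*d),1))
```

```text
S C [211.6 296.4] ends [204.2 280.9] [219.5 313.1]
60 [206.6 283.5] base [207. 285.]
80 [209. 283.] base [208.6 284.6]
100 [211.2 283.1] base [210.2 284.7]
120 [213.  283.8] base [211.5 285.2]
140 [214.1 285.1] base [212.3 286.1]
W C [167.  346.8] ends [111.6 348.6] [218.  345.3]
60 [140.3 333.2] base [140.  337.6]
80 [139.6 331. ] base [139.5 335.9]
100 [138.9 330.8] base [139.  335.8]
120 [138.2 332.7] base [138.6 337. ]
140 [137.7 336.2] base [138.2 339.5]
T C [203.5 287.1] ends [201.9 263.5] [205.1 310.8]
60 [208.8 274.2] base [207.  274.5]
80 [209.8 274.4] base [207.7 274.6]
100 [210.  274.7] base [207.8 274.8]
120 [209.2 275. ] base [207.3 275. ]
140 [207.8 275.3] base [206.3 275.2]
```

View pics/s1c.png

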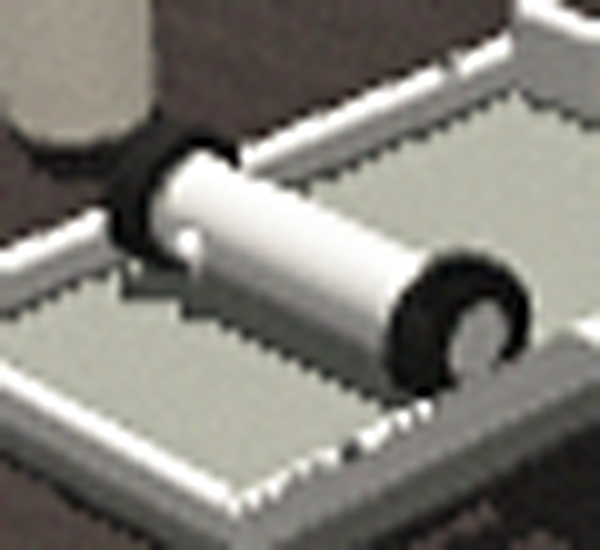

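```bash
python3 -m pendant '[{"translation":[0,0,-3],"angular":[-0.3,-6,-0.1],"hand":-0.22},{"translation":[0.1,-0.1,-4],"angular":[-0.3,-6,-0.1],"hand":-0.22},{"translation":[0,0,-4],"angular":[-0.3,-6,-0.1],"hand":-0.22},{"translation":[0,0,-0.7],"angular":[0,0,0],"hand":-0.22},{"translation":[0,0,0],"angular":[0,0,0],"hand":-0.22},{"translation":[0,0,0],"angular":[0,0,0],"hand":-0.22},{"translation":[0,0,0],"angular":[0,0,0],"hand":-0.22},{"translation":[0,0,0],"angular":[0,0,0],"hand":-0.22}]' 25
python3 - <<'E'
from h import *
np.set_printoptions(precision=4,suppress=True)
s=r.read_state();print(R.from_quat(s['eef_rot']).as_matrix())
c=cam('wrist');shot('wrist','w2.png');shot('scene','s2.png')
C=np.array([.4972,.121,.026]);print(proj(c,C))
for k in ['cartridge_center','cartridge_neck']:
    for x in r.mark_of('wrist',k)[:2]: print(k,np.round(x['point'],1),round(x['confidence'],2),onz(c,x['point'],.026))
v=np.array([.0506,.9987,0]);u=np.array([.9987,-.0506,0]);z=np.array([0,0,1.])
for ph in (60,80,100,120,140):
    p=np.radians(ph);d=-np.sin(p)*u+np.cos(p)*z
    print(ph,np.round(proj(c,C+.028*v+.017*d),1),'base',np.round(proj(c,C+.028*v+.012*d),1))
E
```

```text
time: 4.1
ee_pos: [0.4729, 0.1171, 0.1032]
eef_rot: [0.582, 0.401, -0.429, 0.562]
ft_force: [0.4, 0.2, -1.1]
width: 0.0362
[[ 0.3108  0.9492 -0.0488]
 [-0.0154 -0.0463 -0.9988]
 [-0.9504  0.3112  0.0002]]
[np.float64(195.53877039351073), np.float64(319.010388689682)]
cartridge_center [193.7 318.5] 0.9 [0.4969 0.1224 0.026 ]
cartridge_neck [155.4 294.7] 0.77 [0.4813 0.1517 0.026 ]
60 [160.  301.9] base [159.  307.1]
80 [158.8 296.8] base [158.2 303.5]
100 [157.4 294.6] base [157.2 301.9]
120 [156.  295.5] base [156.2 302.4]
140 [154.7 299.1] base [155.3 304.8]
```

View pics/w2.png

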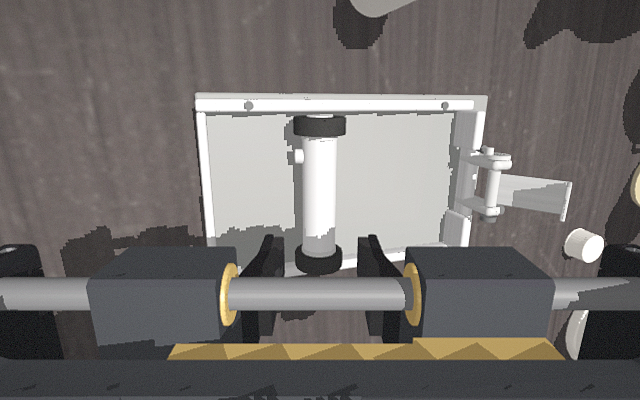

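View pics/s2.png

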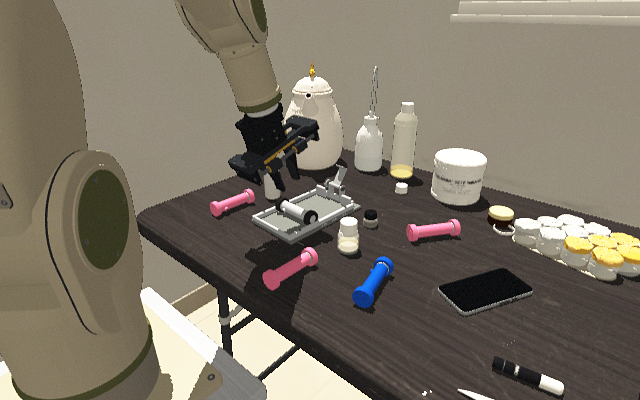

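```bash
python3 -m pendant '[{"translation":[0.6,-0.06,-1.9],"angular":[0,0,0],"hand":-0.24},{"translation":[0.6,-0.06,-1.9],"angular":[0,0,0],"hand":-0.24},{"translation":[0.6,-0.06,-1.9],"angular":[0,0,0],"hand":-0.24},{"translation":[0,0,-0.1],"angular":[0,0,0],"hand":-0.24},{"translation":[0,0,0],"angular":[0,0,0],"hand":-0.24}]'
python3 - <<'E'
from h import *
s=r.read_state();print(s['ee_pos'],s['ft_force'],s['width'])
shot('wrist','w3.png');a=shot('scene','s3.png')[170:240,240:360,::-1];cv2.imwrite('pics/s3c.png',cv2.resize(a,None,fx=6,fy=6,interpolation=cv2.INTER_CUBIC))
E
```

```text
time: 4.8
ee_pos: [0.4891, 0.1147, 0.0436]
eef_rot: [0.581, 0.401, -0.43, 0.562]
ft_force: [-0.6, -0.2, 0.1]
width: 0.0328
[0.48908681 0.11466053 0.04363647] [-0.62836752 -0.18385168  0.11906333] 0.03277304742074934
```

View pics/w3.png

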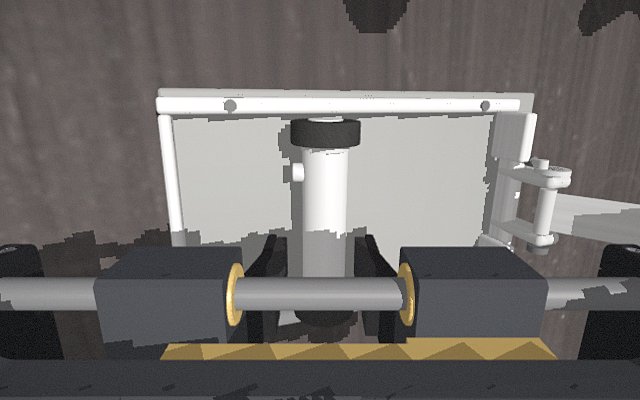

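View pics/s3c.png

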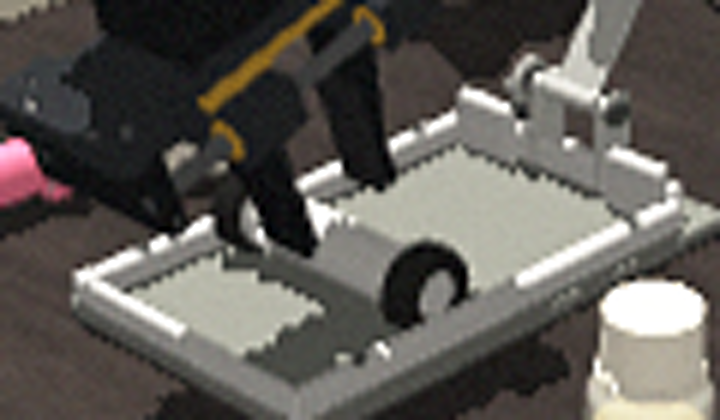

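```bash
python3 -m pendant '[{"translation":[0.1,0,0.1],"angular":[0,0,0],"hand":-0.35},{"translation":[0,0,0],"angular":[0,0,0],"hand":-0.6},{"translation":[0,0,0],"angular":[0,0,0],"hand":-1},{"translation":[0,0,0],"angular":[0,0,0],"hand":-1},{"translation":[0,0,0],"angular":[0,0,0],"hand":-1}]' 25
```

```text
time: 5.4
ee_pos: [0.4903, 0.1149, 0.0446]
eef_rot: [0.582, 0.401, -0.429, 0.562]
ft_force: [-0.9, -0.0, -0.2]
width: 0.005
```

Run:
```python
from h import *
s=r.read_state();print(s['ee_pos'],s['ft_force'],s['width'])
shot('wrist','w4.png');a=shot('scene','s4.png')[170:240,240:360,::-1];cv2.imwrite('pics/s4c.png',cv2.resize(a,None,fx=6,fy=6,interpolation=cv2.INTER_CUBIC))
```

```text
[0.49026481 0.11487568 0.04463463] [-0.93471971 -0.00529776 -0.2134355 ] 0.004980145068895699
```

View pics/w4.png

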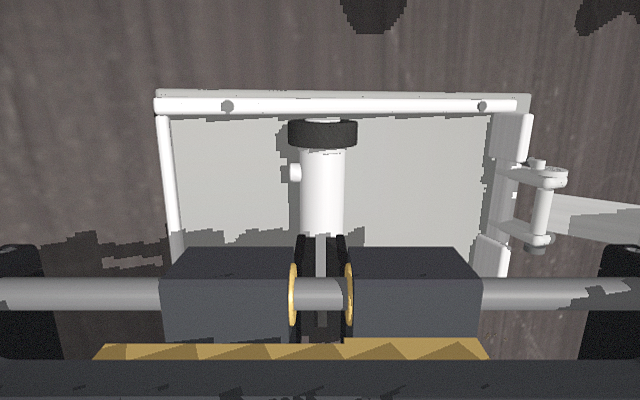

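View pics/s4c.png

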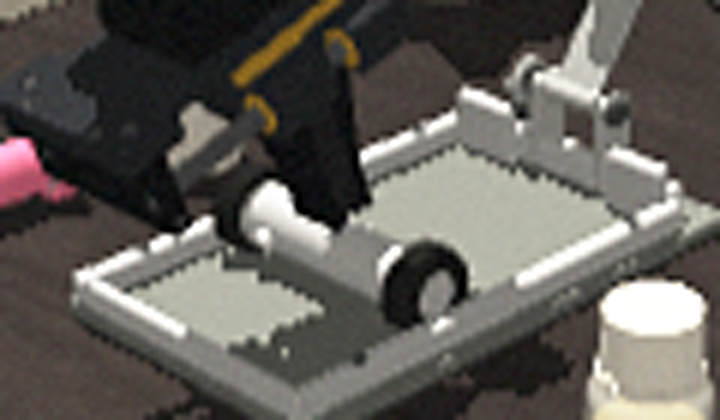

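Run:
```python
from h import *
np.set_printoptions(precision=4,suppress=True)
i=r.camera_info('wrist');M=np.linalg.inv(np.array(i['mount']))
for p in [(.025,0,-.0095),(.025,.0025,-.0095),(.025,.0175,-.0095),(.025,.0025,.0095),(.006,.0025,-.0095)]:
    q=M[:3,:3]@np.array(p)+M[:3,3];print(p,q[0]*i['fx']/q[2]+i['cx'],q[1]*i['fy']/q[2]+i['cy'],q[2])
s=r.read_state();T=R.from_quat(s['eef_rot']).as_matrix()
S=cam('scene')
for p in [(.025,0,0),(.025,.0175,0),(.025,-.0175,0)]:
    w=T@np.array(p)+s['ee_pos'];print(w,np.array(proj(S,w))[::-1],(np.array(proj(S,w))[::-1]-[240,170])*6)
for p in [(.4972,.121,.038),(.4966,.11,.038),(.4966,.11,.026)]:print((np.array(proj(S,p))[::-1]-[240,170])*6)
a=cv2.imread('pics/w4.png')[110:350,270:370];cv2.imwrite('pics/w4c.png',cv2.resize(a,None,fx=2.5,fy=2.5,interpolation=cv2.INTER_CUBIC))
```

```text
(0.025, 0, -0.0095) 320.64647342194155 214.96274749133607 0.20138331459601855
(0.025, 0.0025, -0.0095) 325.0775419777388 214.9635219738299 0.20138411275580428
(0.025, 0.0175, -0.0095) 351.6632157275345 214.96816873987444 0.20138890171451881
(0.025, 0.0025, 0.0095) 324.9462780255922 246.04017474697366 0.20667482999741704
(0.006, 0.0025, -0.0095) 325.5631992938036 226.98626128574415 0.18313559845264052
[0.4979 0.1144 0.0208] [298.6961 214.2938] [352.1763 265.7627]
[0.5146 0.1137 0.0262] [303.7836 209.8076] [382.7018 238.8459]
[0.4813 0.1152 0.0154] [293.5166 218.8609] [321.0998 293.1655]
[337.3136 221.9869]
[356.8077 231.1686]
[357.6813 258.7265]
```

View pics/w4c.png

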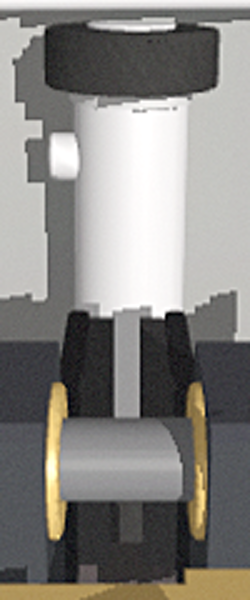

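Run:
```python
import cv2
a=cv2.imread('pics/w3.png')[220:360,220:420];cv2.imwrite('pics/w3c.png',cv2.resize(a,None,fx=4,fy=4,interpolation=cv2.INTER_CUBIC))
```

```text
(no output)
```

View pics/w3c.png

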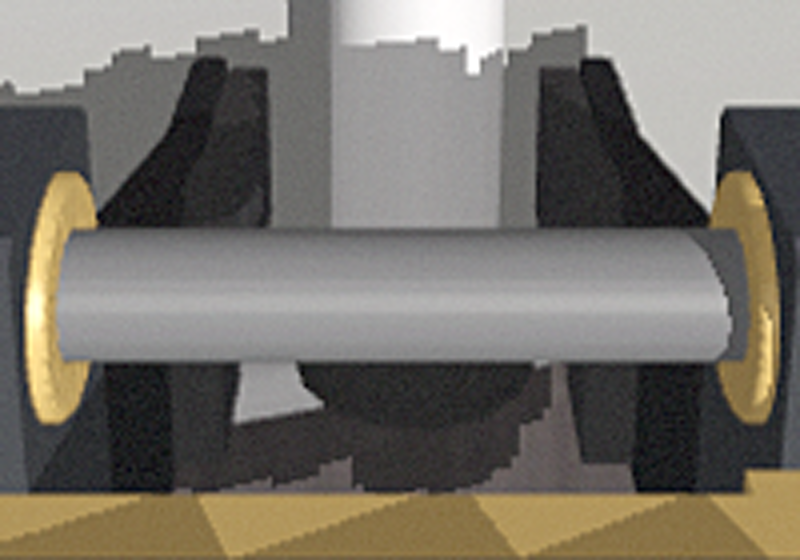

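The fingers closed to 5 mm without gripping anything, and the tube did not move. In the pictures the fingertips end close to the TCP, not 25 mm ahead of it, so I need to go about 20 mm lower. The hand's body would then meet the keeper's lip late in the drag. To avoid that, I'll first roll the cartridge back a little with the front finger, so the drag ends earlier.

```bash
python3 -m pendant '[{"translation":[0.2,0,0.6],"angular":[0.2,4,0],"hand":0.05},{"translation":[0.2,0,0],"angular":[0.2,4,0],"hand":0.05},{"translation":[0.2,0,0],"angular":[0,0,0],"hand":0.05},{"translation":[0,0,-0.6],"angular":[0,0,0],"hand":0.05},{"translation":[0,0,-0.7],"angular":[0,0,0],"hand":0.05},{"translation":[0.1,0,-0.7],"angular":[0,0,0],"hand":0.05},{"translation":[0,0,0],"angular":[0,0,0],"hand":0.05}]'
python3 - <<'E'
from h import *
np.set_printoptions(precision=4,suppress=True)
s=r.read_state();print(s['ee_pos'],s['ft_force'],s['width'])
shot('wrist','w5.png');a=shot('scene','s5.png')[160:240,240:360,::-1];cv2.imwrite('pics/s5c.png',cv2.resize(a,None,fx=6,fy=6,interpolation=cv2.INTER_CUBIC))
S=cam('scene');T=R.from_quat(s['eef_rot']).as_matrix()
for t in (0,.01,.025):
  for sg in (1,-1):
    w=T@np.array([t,sg*(s['width']/2),.0095])+s['ee_pos'];print(t,sg,w,(np.array(proj(S,w))[::-1]-[240,160])*6)
E
```

```text
time: 6.2
ee_pos: [0.496, 0.1146, 0.0291]
eef_rot: [0.551, 0.441, -0.468, 0.531]
ft_force: [-0.1, 0.6, 0.2]
width: 0.0442
[0.496  0.1146 0.0291] [-0.0533  0.5532  0.181 ] 0.04416689186069805
0 1 [0.5173 0.1041 0.0329] [405.1013 288.5371]
0 -1 [0.4739 0.1061 0.0253] [323.4844 345.173 ]
0.01 1 [0.519  0.104  0.0231] [408.7586 309.3911]
0.01 -1 [0.4756 0.106  0.0155] [327.7464 366.2431]
0.025 1 [0.5216 0.1038 0.0083] [414.1626 340.2051]
0.025 -1 [0.4782 0.1059 0.0007] [334.0412 397.3637]
```

View pics/w5.png

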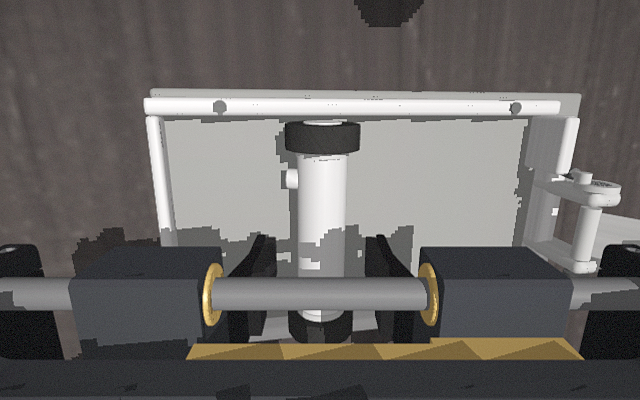

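View pics/s5c.png

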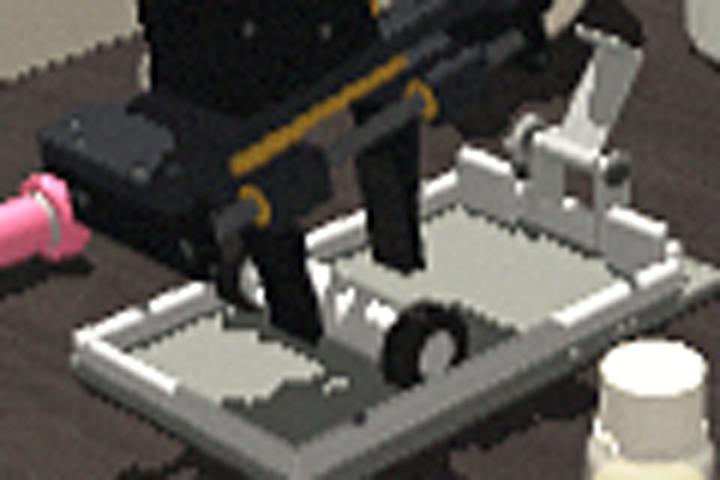

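```bash
python3 - <<'E'
from h import *
np.set_printoptions(precision=4,suppress=True)
S=cam('scene')
o,d=ray(S,[160+275/6,240+210/6])
for y in (.08,.1,.115,.13,.152): print(o+d*(y-o[1])/d[1])
o,d=ray(S,[160+205/6,240+75/6])
for y in (.08,.1,.115,.13,.152): print(o+d*(y-o[1])/d[1])
E
python3 -m pendant '[{"translation":[0.1,0,-0.5],"angular":[0,0,0],"hand":0.05},{"translation":[0.1,0,-0.5],"angular":[0,0,0],"hand":0.05},{"translation":[0,0,0],"angular":[0,0,0],"hand":0.05}]'
```

```text
[0.3963 0.08   0.0944]
[0.4139 0.1    0.0807]
[0.4271 0.115  0.0705]
[0.4404 0.13   0.0603]
[0.4597 0.152  0.0453]
[0.3424 0.08   0.1401]
[0.358  0.1    0.1282]
[0.3697 0.115  0.1193]
[0.3814 0.13   0.1103]
[0.3985 0.152  0.0972]
time: 6.6
ee_pos: [0.499, 0.1147, 0.0198]
eef_rot: [0.552, 0.441, -0.468, 0.531]
ft_force: [-0.9, -0.3, -0.0]
width: 0.0451
```

```bash
python3 -m pendant '[{"translation":[0,0,-0.3],"angular":[0,0,0],"hand":0.05},{"translation":[0,0,-0.2],"angular":[0,0,0],"hand":0.05},{"translation":[0,0,0],"angular":[0,0,0],"hand":0.05}]'
python3 - <<'E'
from h import *
shot('wrist','w6.png');a=shot('scene','s6.png')[160:240,240:360,::-1];cv2.imwrite('pics/s6c.png',cv2.resize(a,None,fx=6,fy=6,interpolation=cv2.INTER_CUBIC))
E
```

```text
time: 6.9
ee_pos: [0.4991, 0.1148, 0.0153]
eef_rot: [0.552, 0.441, -0.468, 0.531]
ft_force: [-0.8, -0.6, -0.0]
width: 0.0456
```

View pics/s6c.png

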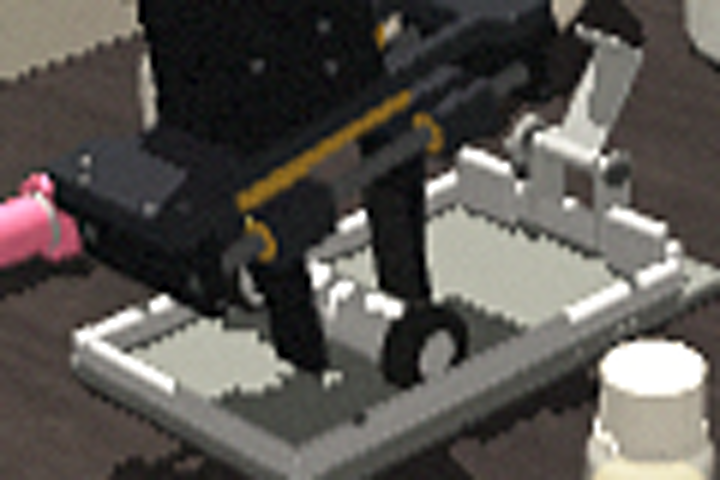

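View pics/w6.png

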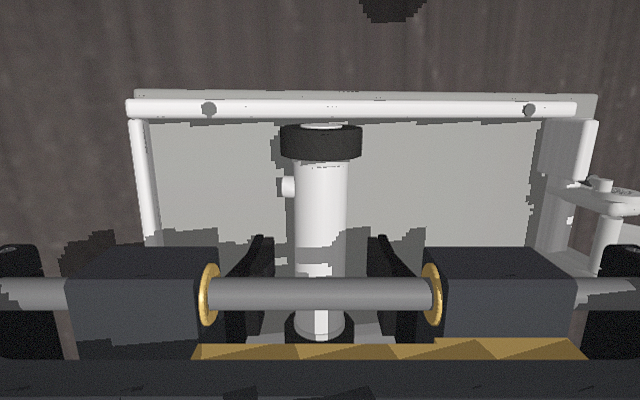

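```bash
python3 -m pendant '[{"translation":[-0.5,0.025,0],"angular":[0,0,0],"hand":0.05},{"translation":[-0.5,0.025,0],"angular":[0,0,0],"hand":0.05},{"translation":[-0.4,0.02,0],"angular":[0,0,0],"hand":0.05},{"translation":[-0.4,0.02,0],"angular":[0,0,0],"hand":0.05},{"translation":[-0.4,0.02,0],"angular":[0,0,0],"hand":0.05},{"translation":[-0.4,0.02,0],"angular":[0,0,0],"hand":0.05},{"translation":[-0.4,0.02,0],"angular":[0,0,0],"hand":0.05},{"translation":[-0.3,0.015,0],"angular":[0,0,0],"hand":0.05},{"translation":[0,0,0],"angular":[0,0,0],"hand":0.05}]'
python3 - <<'E'
from h import *
c=cam('wrist');shot('wrist','w7.png')
for k in ['cartridge_center','cartridge_neck']:
    for x in r.mark_of('wrist',k)[:2]: print(k,np.round(x['point'],1),round(x['confidence'],2),onz(c,x['point'],.026))
E
```

```text
time: 7.9
ee_pos: [0.4659, 0.1166, 0.0155]
eef_rot: [0.552, 0.441, -0.468, 0.531]
ft_force: [-1.0, -0.1, 1.1]
width: 0.0456
cartridge_center [244.4 340.7] 0.82 [0.47401646 0.12256018 0.026     ]
cartridge_neck [177.4 331.5] 0.94 [0.47081477 0.15555785 0.026     ]
```

View pics/w7.png

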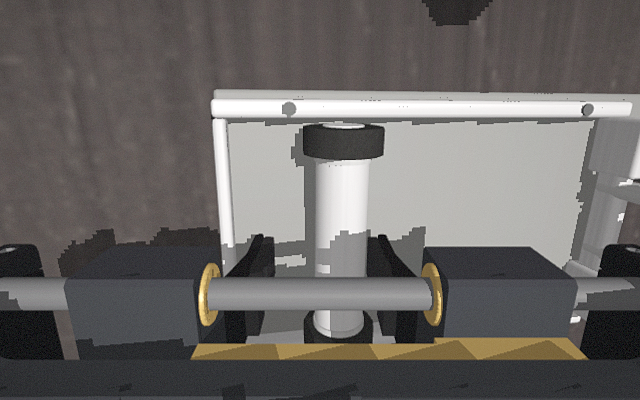

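```bash
python3 -m pendant '[{"translation":[0.5,-0.025,0],"angular":[0,0,0],"hand":0.05},{"translation":[0.4,-0.02,0],"angular":[0,0,0],"hand":-0.1},{"translation":[0,0,0],"angular":[0,0,0],"hand":-0.3},{"translation":[0,0,0],"angular":[0,0,0],"hand":-1},{"translation":[0,0,0],"angular":[0,0,0],"hand":-1},{"translation":[0,0,0],"angular":[0,0,0],"hand":-1}]' 25
python3 - <<'E'
from h import *
c=cam('wrist');shot('wrist','w8.png')
for k in ['cartridge_center','cartridge_neck']:
    for x in r.mark_of('wrist',k)[:2]: print(k,np.round(x['point'],1),round(x['confidence'],2),onz(c,x['point'],.026))
E
```

```text
time: 8.65
ee_pos: [0.4752, 0.116, 0.0155]
eef_rot: [0.552, 0.441, -0.468, 0.531]
ft_force: [1.3, 0.2, -0.7]
width: 0.0234
cartridge_center [246.9 317.7] 0.56 [0.47227318 0.12211276 0.026     ]
cartridge_neck [180.3 312.1] 0.69 [0.47135177 0.15446097 0.026     ]
```

View pics/w8.png

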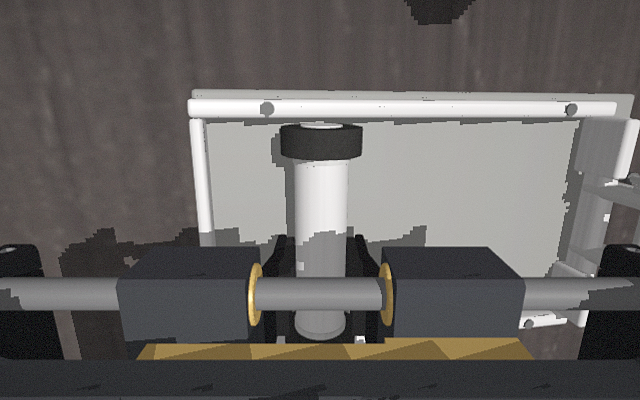

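Run:
```python
import cv2,numpy as np
o=[]
for f,(r0,c0) in {'w6':(150,260),'w3':(145,270),'w2':(130,270),'w5':(150,265)}.items():
    a=cv2.imread(f'pics/{f}.png')[r0:r0+60,c0:c0+60];o.append(cv2.resize(a,None,fx=6,fy=6,interpolation=cv2.INTER_NEAREST))
cv2.imwrite('pics/nk.png',np.vstack([np.hstack(o[:2]),np.hstack(o[2:])])[:, :720])
```

```text
(no output)
```

View pics/nk.png

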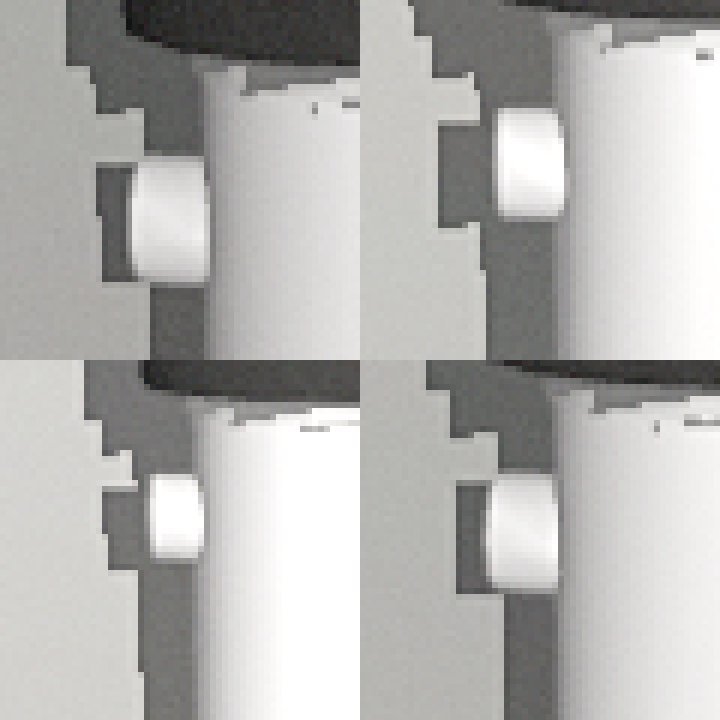

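```bash
python3 -m pendant '[{"translation":[0.3,-0.015,0],"angular":[0,0,0],"hand":-1},{"translation":[0.6,-0.03,0],"angular":[0,0,0],"hand":-1},{"translation":[0.6,-0.03,0],"angular":[0,0,0],"hand":-1},{"translation":[0.6,-0.03,0],"angular":[0,0,0],"hand":-1},{"translation":[0.6,-0.03,0],"angular":[0,0,0],"hand":-1},{"translation":[0.6,-0.03,0],"angular":[0,0,0],"hand":-1},{"translation":[0.6,-0.03,0],"angular":[0,0,0],"hand":-1},{"translation":[0.6,-0.03,0],"angular":[0,0,0],"hand":-1},{"translation":[0.6,-0.03,0],"angular":[0,0,0],"hand":-1},{"translation":[0.6,-0.03,0],"angular":[0,0,0],"hand":-1},{"translation":[0.6,-0.03,0],"angular":[0,0,0],"hand":-1},{"translation":[0.6,-0.03,0],"angular":[0,0,0],"hand":-1},{"translation":[0.3,-0.03,0],"angular":[0,0,0],"hand":-1},{"translation":[0,0,0],"angular":[0,0,0],"hand":-1}]'
python3 - <<'E'
from h import *
c=cam('wrist');shot('wrist','w9.png');a=shot('scene','s9.png')[150:240,240:370,::-1];cv2.imwrite('pics/s9c.png',cv2.resize(a,None,fx=6,fy=6,interpolation=cv2.INTER_CUBIC))
E
```

```text
time: 10.2
ee_pos: [0.5479, 0.1121, 0.0156]
eef_rot: [0.552, 0.441, -0.468, 0.531]
ft_force: [1.7, -0.2, -0.9]
width: 0.0233
```

View pics/w9.png

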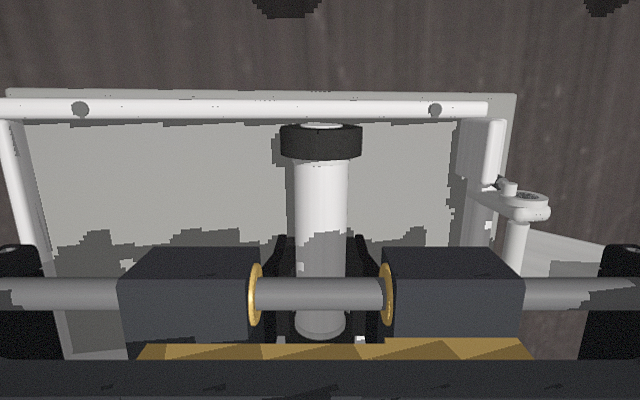

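View pics/s9c.png

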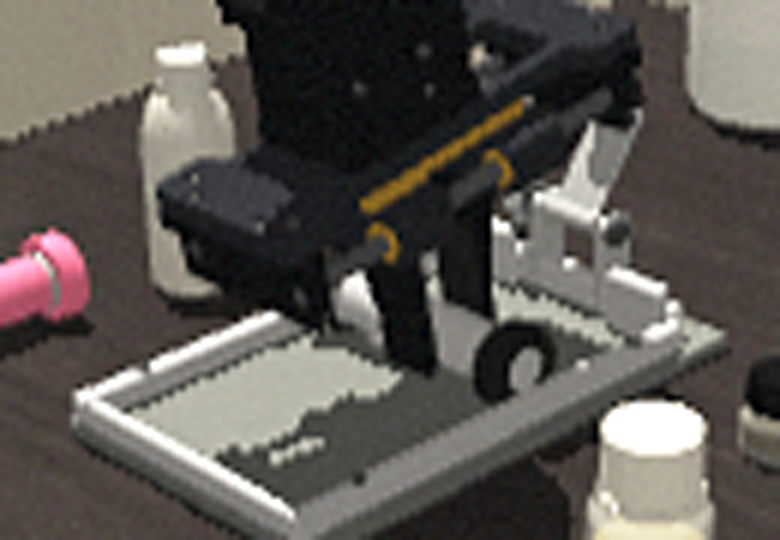

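```bash
python3 -m pendant '[{"translation":[0,0,0],"angular":[0,0,0],"hand":-0.3},{"translation":[0,0,0],"angular":[0,0,0],"hand":-0.15},{"translation":[0,0,0],"angular":[0,0,0],"hand":-0.15},{"translation":[-0.35,0,2],"angular":[0,0,0],"hand":-0.15},{"translation":[-0.7,0,4],"angular":[0,0,0],"hand":-0.15},{"translation":[-0.7,0,4],"angular":[0.25,5,0],"hand":-0.5},{"translation":[-0.6,0.1,0],"angular":[0.25,5,8],"hand":-1},{"translation":[-0.6,0.1,0],"angular":[0,0,8.2],"hand":-1},{"translation":[-0.6,0.1,0],"angular":[0,0,8.2],"hand":-1},{"translation":[-0.6,0.1,0],"angular":[0,0,8.2],"hand":-1},{"translation":[-0.6,0.1,0],"angular":[0,0,8.2],"hand":-1},{"translation":[-0.6,0.1,0],"angular":[0,0,8.2],"hand":-1},{"translation":[-0.6,0.1,0],"angular":[0,0,8.2],"hand":-1},{"translation":[-0.6,0.1,0],"angular":[0,0,8.2],"hand":-1},{"translation":[-0.6,0.1,0],"angular":[0,0,8.2],"hand":-1},{"translation":[-0.6,0.1,0],"angular":[0,0,8.2],"hand":-1},{"translation":[0,0,0],"angular":[0,0,8.2],"hand":-1},{"translation":[0,0,0],"angular":[0,0,0],"hand":-1}]'
python3 - <<'E'
from h import *
np.set_printoptions(precision=4,suppress=True)
c=cam('wrist');shot('wrist','w10.png')
s=r.read_state();print(R.from_quat(s['eef_rot']).as_matrix(),s['joint_positions'])
for k in ['cartridge_center','cartridge_neck','stop_seat']:
    for x in r.mark_of('wrist',k)[:2]: print(k,np.round(x['point'],1),round(x['confidence'],2),onz(c,x['point'],.026))
E
```

```text
time: 12.1
ee_pos: [0.4698, 0.1224, 0.1157]
eef_rot: [0.023, 0.708, -0.017, 0.706]
ft_force: [0.4, 0.4, -0.2]
width: 0.0004
[[-0.0034  0.0634  0.998 ]
 [ 0.0085  0.998  -0.0634]
 [-1.      0.0083 -0.0039]] [-0.5463  0.1111  0.2171  1.958  -0.0376  1.0758  1.1947]
cartridge_center [143.9 538.4] 0.87 [0.4362 0.2804 0.026 ]
cartridge_center [ 24.9 104.3] 0.69 [ 0.3416 -0.012   0.026 ]
cartridge_neck [ 69.  136.3] 0.68 [0.3696 0.0034 0.026 ]
cartridge_neck [105.1 516.7] 0.64 [0.4082 0.2622 0.026 ]
stop_seat [353.  321.3] 0.81 [0.6042 0.1147 0.026 ]
```

View pics/w10.png

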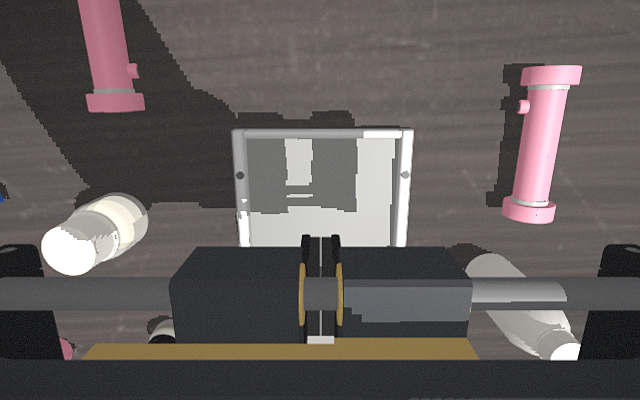

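```bash
python3 -m pendant '[{"translation":[1,-0.05,-3],"angular":[0,0,0],"hand":-1},{"translation":[1,-0.05,-3],"angular":[0,0,0],"hand":-1},{"translation":[1,-0.05,-2.5],"angular":[0,0,0],"hand":-1},{"translation":[0,-0.05,-1],"angular":[0,0,0],"hand":-1},{"translation":[0,0,0],"angular":[0,0,0],"hand":-1}]'
python3 - <<'E'
from h import *
a=shot('scene','s11.png')[150:240,240:370,::-1];cv2.imwrite('pics/s11c.png',cv2.resize(a,None,fx=6,fy=6,interpolation=cv2.INTER_CUBIC))
E
```

```text
time: 12.8
ee_pos: [0.4986, 0.1199, 0.0194]
eef_rot: [0.024, 0.709, -0.019, 0.704]
ft_force: [-0.0, 0.4, 0.8]
width: 0.0005
```

View pics/s11c.png

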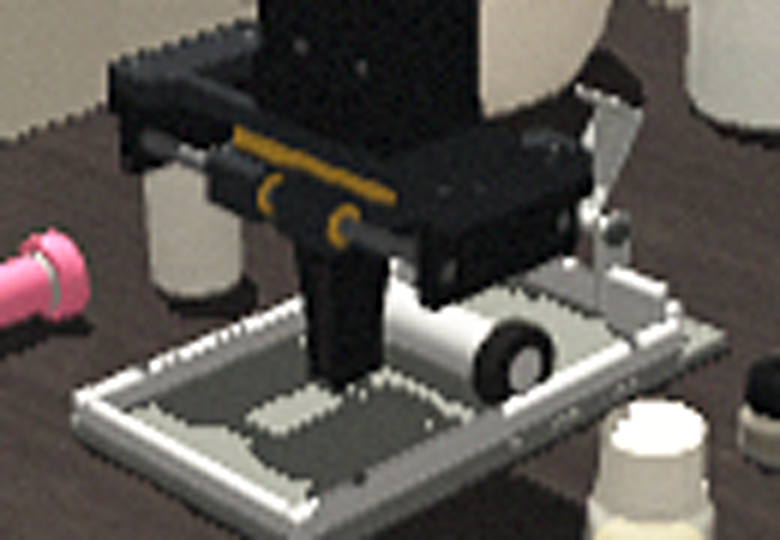

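```bash
python3 -m pendant '[{"translation":[0.6,-0.03,0],"angular":[0,0,0],"hand":-1},{"translation":[0.6,-0.03,0],"angular":[0,0,0],"hand":-1},{"translation":[0.6,-0.03,0],"angular":[0,0,0],"hand":-1},{"translation":[0.4,-0.02,0],"angular":[0,0,0],"hand":-1},{"translation":[0.4,-0.02,0],"angular":[0,0,0],"hand":-1},{"translation":[0.4,-0.02,0],"angular":[0,0,0],"hand":-1},{"translation":[0.4,-0.02,0],"angular":[0,0,0],"hand":-1},{"translation":[0.4,-0.02,0],"angular":[0,0,0],"hand":-1},{"translation":[0.4,-0.02,0],"angular":[0,0,0],"hand":-1},{"translation":[0.4,-0.02,0],"angular":[0,0,0],"hand":-1},{"translation":[0.4,-0.02,0],"angular":[0,0,0],"hand":-1},{"translation":[0.4,-0.02,0],"angular":[0,0,0],"hand":-1},{"translation":[0.4,-0.02,0],"angular":[0,0,0],"hand":-1},{"translation":[0.4,-0.02,0],"angular":[0,0,0],"hand":-1},{"translation":[0.4,-0.02,0],"angular":[0,0,0],"hand":-1},{"translation":[0,0,0],"angular":[0,0,0],"hand":-1}]'
python3 - <<'E'
from h import *
shot('top','t12.png')
a=shot('scene','s12.png')[150:240,240:370,::-1];cv2.imwrite('pics/s12c.png',cv2.resize(a,None,fx=6,fy=6,interpolation=cv2.INTER_CUBIC))
E
```

```text
time: 14.45
ee_pos: [0.5663, 0.1169, 0.0206]
eef_rot: [0.024, 0.708, -0.019, 0.705]
ft_force: [-0.3, 0.4, 0.6]
width: 0.0005
```

View pics/s12c.png

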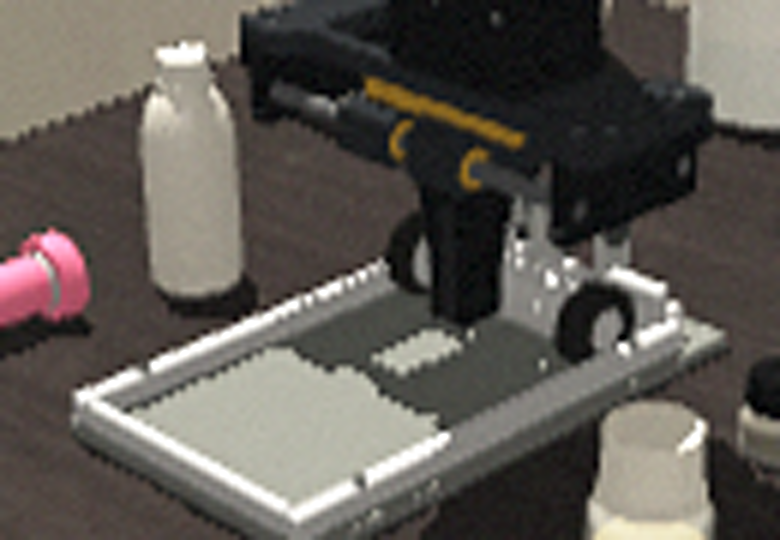

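```bash
python3 -m pendant '[{"translation":[-1,0,0.5],"angular":[0,0,0],"hand":-1},{"translation":[-0.5,0,4],"angular":[0,0,0],"hand":-1},{"translation":[0,0,5],"angular":[0,0,0],"hand":-1},{"translation":[2,0,4],"angular":[0,0,0],"hand":-1},{"translation":[4,0,2],"angular":[0,0,0],"hand":-1},{"translation":[1.5,0,0],"angular":[0,0,0],"hand":-1},{"translation":[0,0,0],"angular":[0,0,0],"hand":-1},{"translation":[0,0,0],"angular":[0,0,0],"hand":-1}]'
python3 - <<'E'
from h import *
np.set_printoptions(precision=4,suppress=True)
c=cam('wrist');im=shot('wrist','w13.png');np.savez('w13.npz',K=c[0],R=c[1],t=c[2])
for k,z in [('cartridge_center',.026),('cartridge_neck',.038),('stop_seat',.026),('bed_front',.02)]:
    for x in r.mark_of('wrist',k)[:2]: print(k,np.round(x['point'],1),round(x['confidence'],2),onz(c,x['point'],z))
a=im[90:250,220:420,::-1];cv2.imwrite('pics/w13c.png',cv2.resize(a,None,fx=3.7,fy=3.7,interpolation=cv2.INTER_CUBIC))
E
```

```text
time: 15.35
ee_pos: [0.6245, 0.117, 0.175]
eef_rot: [0.024, 0.709, -0.019, 0.705]
ft_force: [-0.4, 0.3, -1.2]
width: 0.0007
cartridge_center [149.1 318.4] 0.86 [0.5936 0.1168 0.026 ]
cartridge_center [213.5  35.2] 0.81 [ 0.637  -0.1479  0.026 ]
cartridge_neck [141.6 350.8] 0.76 [0.5873 0.1446 0.038 ]
cartridge_neck [245.2  42.3] 0.69 [ 0.664  -0.1397  0.038 ]
stop_seat [160.3 317.3] 0.62 [0.6035 0.1152 0.026 ]
```

View pics/w13c.png

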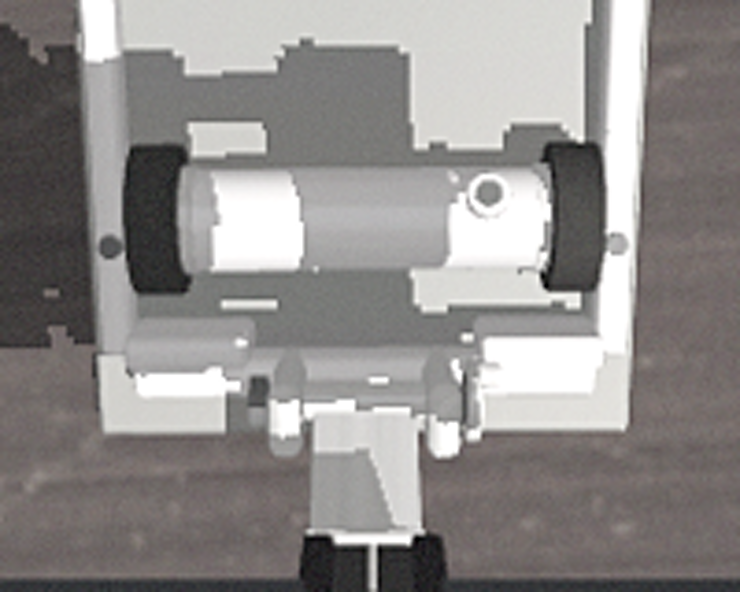

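```bash
cat > neck.py <<'E'
from h import *
from scipy.optimize import minimize_scalar
def neck(c,axisrow,axiscol,nrow,ncol):
    u=np.array([.9987,-.0506,0]);v=np.array([.0506,.9987,0]);z=np.array([0,0,1.])
    A=onz(c,[axisrow,axiscol],.026)
    # axis point in the neck's plane: shift along v to match column
    def P(f): 
        d=-np.sin(f)*u+np.cos(f)*z
        return d
    best=None
    from scipy.optimize import least_squares
    f=lambda q:np.array(proj(c,A+q[0]*v+.017*P(q[1])))-[nrow,ncol]
    s=least_squares(f,[.028,.5]);return A,s.x[0],np.degrees(s.x[1]),s.cost
E
python3 - <<'E'
from neck import *
np.set_printoptions(precision=4,suppress=True)
d=np.load('w13.npz');c=(d['K'],d['R'],d['t'])
ax=90+218.5/3.7
print(neck(c,ax,318.4,90+194/3.7,220+488/3.7))
print(neck(c,ax+.5,318.4,90+194/3.7,220+488/3.7))
for col,row in ((130,320),(250,320),(480,318),(600,318)): print('stop',onz(c,[90+row/3.7,220+col/3.7],.034))
print('ringfront',onz(c,[90+292/3.7,220+160/3.7],.026),onz(c,[90+292/3.7,220+570/3.7],.026))
E
```

```text
(array([0.5936, 0.1168, 0.026 ]), np.float64(0.028070933013192224), np.float64(25.859964168295377), np.float64(1.0097419586828951e-26))
(array([0.594 , 0.1167, 0.026 ]), np.float64(0.02809559466281936), np.float64(27.429262605097026), np.float64(5.2506581851510546e-27))
stop [0.6131 0.0599 0.034 ]
stop [0.6149 0.0883 0.034 ]
stop [0.6178 0.1429 0.034 ]
stop [0.6195 0.1714 0.034 ]
ringfront [0.6083 0.0663 0.026 ] [0.6145 0.1656 0.026 ]
```

Run:
```python
from neck import *
np.set_printoptions(precision=4,suppress=True)
d=np.load('w13.npz');c=(d['K'],d['R'],d['t'])
for col,row in ((150,322),(540,318)): print('base',onz(c,[90+row/3.7,220+col/3.7],.008))
for col,row in ((180,372),(540,338)): print('top',onz(c,[90+row/3.7,220+col/3.7],.034))
a=cv2.imread('pics/w13.png')[165:215,240:400];cv2.imwrite('pics/w13d.png',cv2.resize(a,None,fx=5,fy=5,interpolation=cv2.INTER_NEAREST))
```

```text
base [0.6194 0.06   0.008 ]
base [0.6246 0.1604 0.008 ]
top [0.6266 0.0704 0.034 ]
top [0.6235 0.157  0.034 ]
```

View pics/w13d.png

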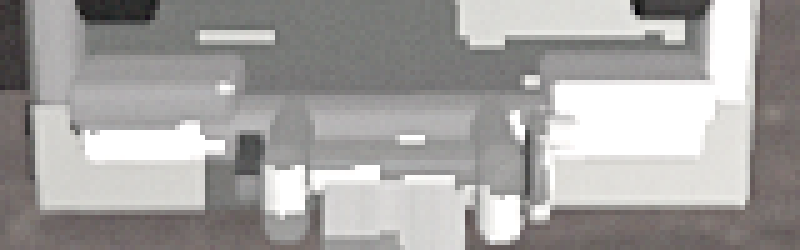

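The neck mouth is at about (142,352), axis row 149 and stop face near row 181, so the neck is 26° short of upright with about 10 mm left to roll. It would arrive roughly 6° past upright, so it needs about 2 mm more drag. I'll hook it back first, because the gripper can't straddle the tube this close to the keeper.

```bash
python3 -m pendant '[{"translation":[0,0,0],"angular":[-0.38,-7.5,0],"hand":-1},{"translation":[-0.4,0,0],"angular":[-0.38,-7.5,0],"hand":-1},{"translation":[-0.4,0,-1],"angular":[-0.38,-7.5,0],"hand":-1},{"translation":[0,0,-2],"angular":[-0.38,-7.5,0],"hand":-1},{"translation":[0,0,-2],"angular":[-0.38,-7.5,0],"hand":-1},{"translation":[0,0,-2],"angular":[-0.38,-7.5,0],"hand":-1},{"translation":[0,0,0],"angular":[0,0,0],"hand":-1},{"translation":[0,0,0],"angular":[0,0,0],"hand":-1}]'
python3 - <<'E'
from h import *
s=r.read_state();print(R.from_quat(s['eef_rot']).as_matrix().round(3),s['joint_positions'].round(2))
a=shot('scene','s14.png')[130:240,220:380,::-1];cv2.imwrite('pics/s14c.png',cv2.resize(a,None,fx=5,fy=5,interpolation=cv2.INTER_CUBIC))
E
```

```text
time: 16.4
ee_pos: [0.6227, 0.1057, 0.127]
eef_rot: [0.013, 0.439, -0.038, 0.897]
ft_force: [0.5, 0.0, 0.6]
width: 0.0003
[[ 0.611  0.08   0.788]
 [-0.058  0.997 -0.057]
 [-0.789 -0.011  0.614]] [-0.69  0.06  0.29  2.16  0.74  0.42  0.48]
```

View pics/s14c.png

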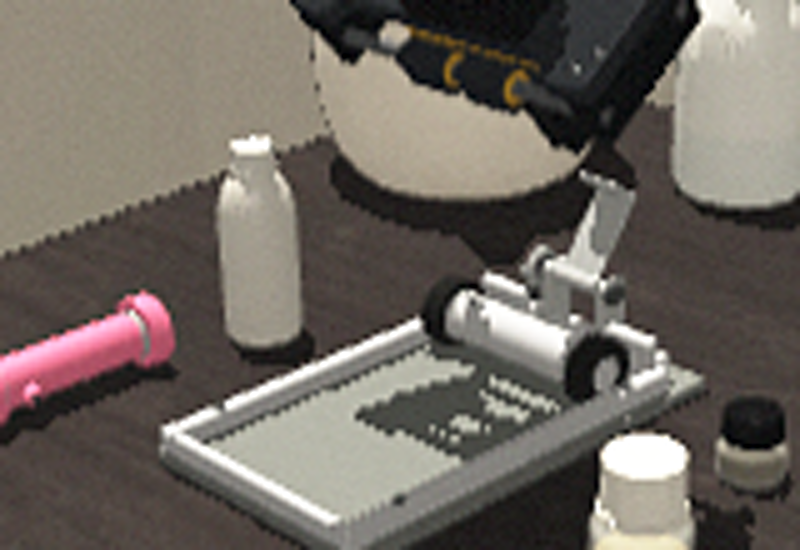

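```bash
python3 -m pendant '[{"translation":[-0.4,0.5,-1],"angular":[0,0,0],"hand":-1},{"translation":[-0.3,0.6,-2],"angular":[0,0,0],"hand":-1},{"translation":[0,0,-1.5],"angular":[0,0,0],"hand":-1},{"translation":[0,0,-1],"angular":[0,0,0],"hand":-1},{"translation":[0,0,0],"angular":[0,0,0],"hand":-1}]'
python3 - <<'E'
from h import *
s=r.read_state();print(R.from_quat(s['eef_rot']).as_matrix().round(3),s['joint_positions'].round(2));S=cam('scene');print((np.array(proj(S,s['ee_pos']))[::-1]-[220,130])*5)
a=shot('scene','s15.png')[130:240,220:380,::-1];cv2.imwrite('pics/s15c.png',cv2.resize(a,None,fx=5,fy=5,interpolation=cv2.INTER_CUBIC));shot('wrist','w15.png')
E
```

```text
time: 16.95
ee_pos: [0.6163, 0.116, 0.0713]
eef_rot: [0.013, 0.439, -0.039, 0.898]
ft_force: [-1.7, -0.2, -0.1]
width: 0.0003
[[ 0.611  0.082  0.787]
 [-0.06   0.997 -0.057]
 [-0.789 -0.012  0.614]] [-0.74  0.17  0.32  2.21  0.97  0.33  0.19]
[554.31105192 244.0663242 ]
```

View pics/s15c.png

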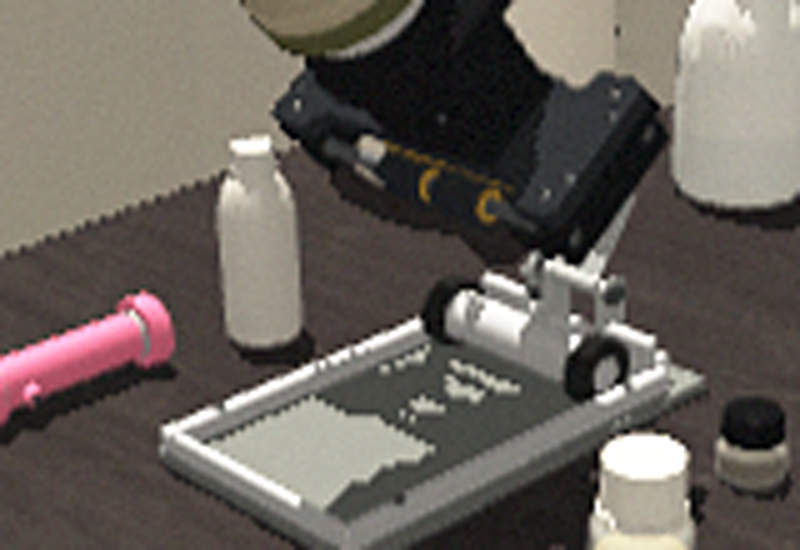

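View pics/w15.png

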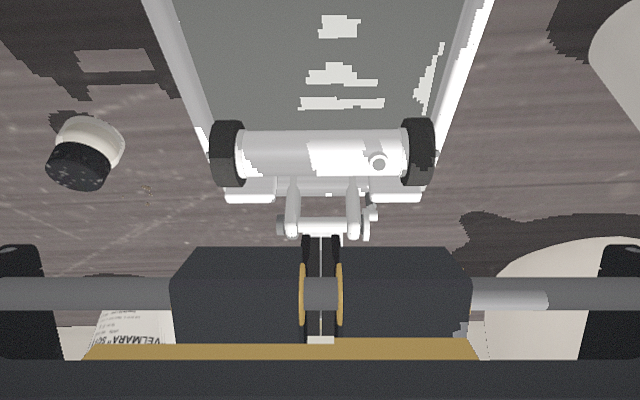

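```bash
python3 -m pendant '[{"translation":[0,0.05,-1.5],"angular":[0,0,0],"hand":-1},{"translation":[0,0,-1.2],"angular":[0,0,0],"hand":-1},{"translation":[0,0,-0.7],"angular":[0,0,0],"hand":-1},{"translation":[0,0,0],"angular":[0,0,0],"hand":-1}]'
python3 - <<'E'
from h import *
s=r.read_state();print(R.from_quat(s['eef_rot']).as_matrix().round(3),s['joint_positions'].round(2))
a=shot('scene','s16.png')[130:240,220:380,::-1];cv2.imwrite('pics/s16c.png',cv2.resize(a,None,fx=5,fy=5,interpolation=cv2.INTER_CUBIC));shot('wrist','w16.png')
E
```

```text
time: 17.45
ee_pos: [0.6163, 0.1167, 0.038]
eef_rot: [0.013, 0.438, -0.039, 0.898]
ft_force: [-0.3, -0.8, -0.3]
width: 0.0004
[[ 0.613  0.081  0.786]
 [-0.059  0.997 -0.057]
 [-0.788 -0.011  0.615]] [-0.79  0.24  0.37  2.23  1.16  0.26 -0.04]
```

View pics/s16c.png

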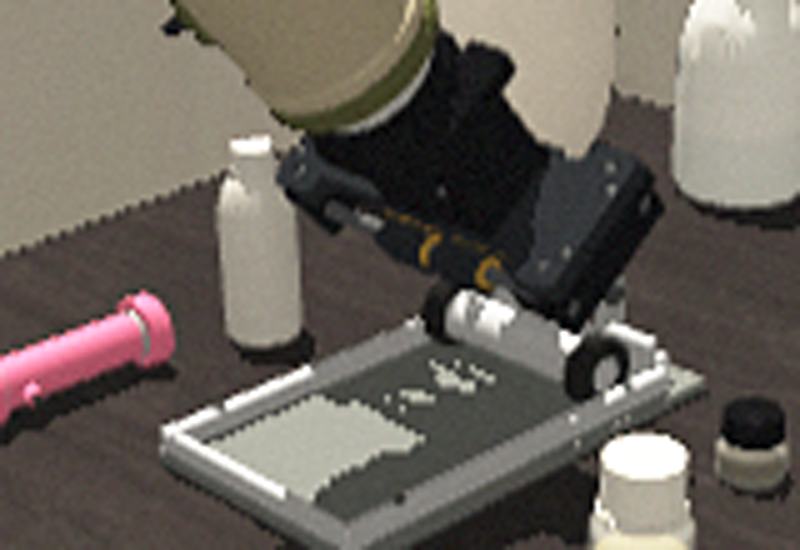

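View pics/w16.png

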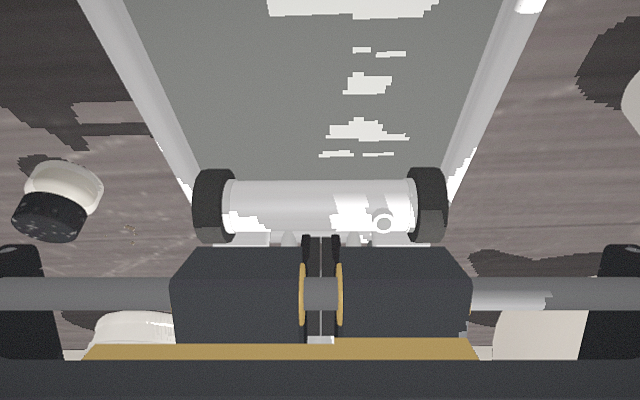

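```bash
python3 -m pendant '[{"translation":[0,0,-0.3],"angular":[0,0,0],"hand":-1},{"translation":[-0.3,0.015,0],"angular":[0,0,0],"hand":-1},{"translation":[-0.4,0.02,0],"angular":[0,0,0],"hand":-1},{"translation":[-0.4,0.02,0],"angular":[0,0,0],"hand":-1},{"translation":[-0.4,0.02,0],"angular":[0,0,0],"hand":-1},{"translation":[-0.4,0.02,0],"angular":[0,0,0],"hand":-1},{"translation":[0,0,0],"angular":[0,0,0],"hand":-1}]'
python3 - <<'E'
from h import *
s=r.read_state();print(R.from_quat(s['eef_rot']).as_matrix().round(3),s['joint_positions'].round(2))
c=cam('wrist');shot('wrist','w17.png')
a=shot('scene','s17.png')[130:240,220:380,::-1];cv2.imwrite('pics/s17c.png',cv2.resize(a,None,fx=5,fy=5,interpolation=cv2.INTER_CUBIC))
E
```

```text
time: 18.25
ee_pos: [0.6001, 0.118, 0.0387]
eef_rot: [0.014, 0.436, -0.039, 0.899]
ft_force: [2.7, -2.6, 18.3]
width: 0.0004
[[ 0.618  0.083  0.782]
 [-0.058  0.997 -0.06 ]
 [-0.784 -0.009  0.62 ]] [-0.82  0.21  0.39  2.27  1.23  0.27 -0.12]
```

View pics/w17.png

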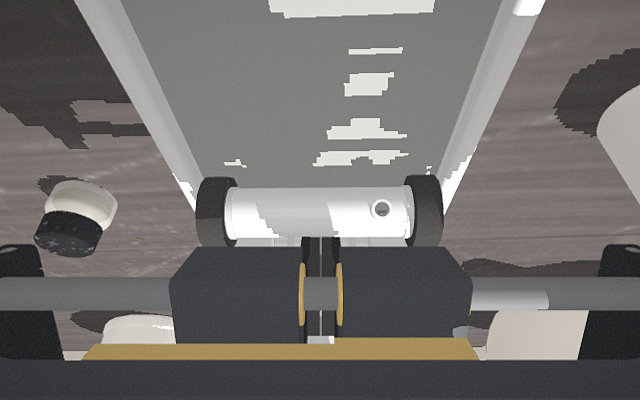

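View pics/s17c.png

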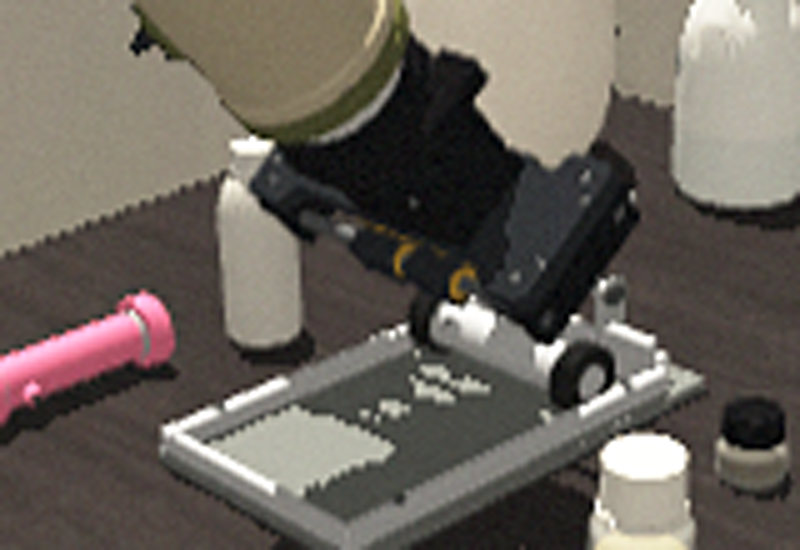

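```bash
python3 -m pendant '[{"translation":[-0.3,0.02,0.1],"angular":[0,0,0],"hand":-1},{"translation":[-0.5,0.025,0],"angular":[0,0,0],"hand":-1},{"translation":[-0.5,0.025,0],"angular":[0,0,0],"hand":-1},{"translation":[-0.5,0.025,0],"angular":[0,0,0],"hand":-1},{"translation":[-0.5,0.025,0],"angular":[0,0,0],"hand":-1},{"translation":[-0.5,0.025,0],"angular":[0,0,0],"hand":-1},{"translation":[0,0,0],"angular":[0,0,0],"hand":-1}]'
python3 - <<'E'
from h import *
s=r.read_state();print(R.from_quat(s['eef_rot']).as_matrix().round(3),s['joint_positions'].round(2))
c=cam('wrist');shot('wrist','w18.png')
a=shot('scene','s18.png')[130:240,220:380,::-1];cv2.imwrite('pics/s18c.png',cv2.resize(a,None,fx=5,fy=5,interpolation=cv2.INTER_CUBIC))
E
```

```text
time: 19.05
ee_pos: [0.5713, 0.1198, 0.039]
eef_rot: [0.014, 0.436, -0.039, 0.899]
ft_force: [-3.7, -2.1, 21.7]
width: 0.0005
[[ 0.617  0.082  0.783]
 [-0.058  0.997 -0.059]
 [-0.785 -0.009  0.619]] [-0.86  0.16  0.38  2.33  1.28  0.31 -0.18]
```

View pics/s18c.png

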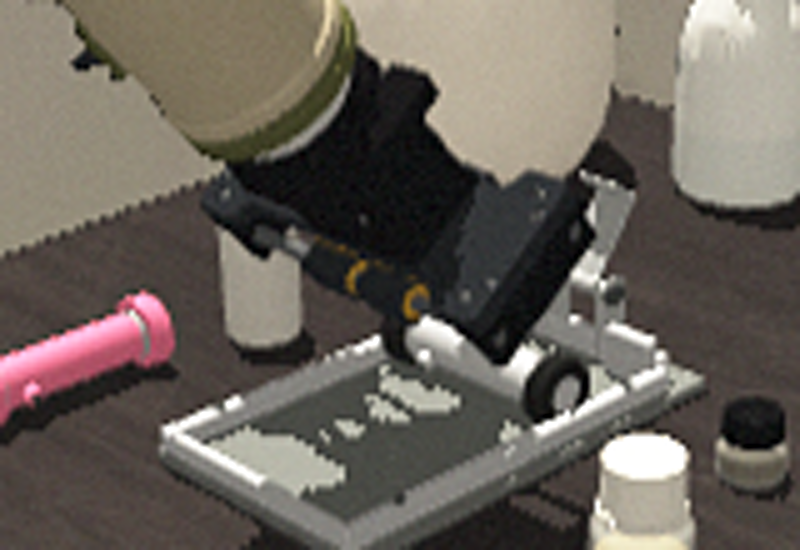

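View pics/w18.png

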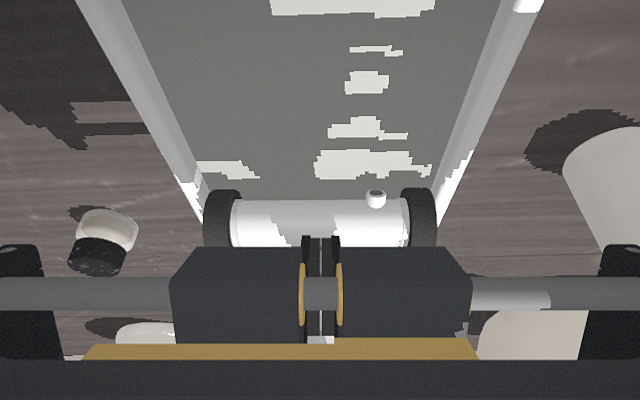

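```bash
python3 -m pendant '[{"translation":[-0.4,0.02,0.05],"angular":[0,0,0],"hand":-1},{"translation":[-0.4,0.02,0],"angular":[0,0,0],"hand":-1},{"translation":[-0.4,0.02,0],"angular":[0,0,0],"hand":-1},{"translation":[-0.4,0.02,0],"angular":[0,0,0],"hand":-1},{"translation":[-0.3,0.02,0],"angular":[0,0,0],"hand":-1},{"translation":[0,0,0.5],"angular":[0,0,0],"hand":-1},{"translation":[0,0,3],"angular":[0,0,0],"hand":-1},{"translation":[0,0,4],"angular":[0.38,7.5,0],"hand":-1},{"translation":[0,0,3],"angular":[0.38,7.5,0],"hand":-1},{"translation":[0,0,0],"angular":[0.38,7.5,-8],"hand":-0.5},{"translation":[0,0,0],"angular":[0,0,-8],"hand":-0.2},{"translation":[0,0,0],"angular":[0,0,-8],"hand":-0.1},{"translation":[0,0,0],"angular":[0,0,0],"hand":-0.1}]'
python3 - <<'E'
from h import *
s=r.read_state();print(R.from_quat(s['eef_rot']).as_matrix().round(3),s['joint_positions'].round(2))
for k in ['cartridge_center','cartridge_neck']:
    shot('top','t19.png')
    for x in r.mark_of('top',k)[:4]: print(k,np.round(x['point'],1),round(x['confidence'],2),onz(cam('top'),x['point'],.026))
shot('wrist','w19.png')
E
```

```text
time: 20.45
ee_pos: [0.5574, 0.11, 0.1027]
eef_rot: [0.106, 0.514, -0.221, 0.822]
ft_force: [0.9, -0.5, 0.6]
width: 0.0246
[[ 0.373  0.472  0.799]
 [-0.254  0.88  -0.401]
 [-0.892 -0.053  0.448]] [-0.87  0.15  0.36  2.05  0.52  0.81  0.23]
cartridge_center [243.3 407.3] 0.73 [ 0.40981345 -0.15718585  0.026     ]
cartridge_center [146.7 403.9] 0.63 [ 0.63582561 -0.15107077  0.026     ]
cartridge_center [273.4 344.9] 0.62 [ 0.3397149  -0.01425666  0.026     ]
cartridge_neck [261.  339.5] 0.81 [ 0.36740496 -0.00167987  0.026     ]
cartridge_neck [135.8 404.2] 0.81 [ 0.66211438 -0.15198137  0.026     ]
cartridge_neck [233.1 393.7] 0.66 [ 0.43266245 -0.12598765  0.026     ]
cartridge_neck [183.  275.7] 0.64 [0.54460889 0.14878724 0.026     ]
```

View pics/w19.png

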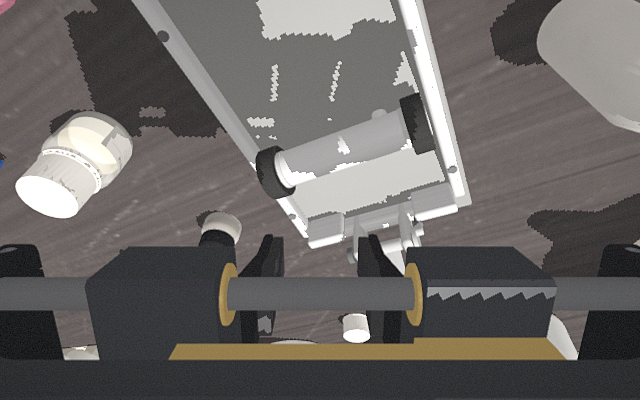

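Run:
```python
from h import *
np.set_printoptions(precision=4,suppress=True)
c=cam('wrist')
A=onz(c,[171,277],.026);B=onz(c,[122,415],.026);M=(A+B)/2
u=np.array([.9987,-.0506,0]);seat=np.array([.6035,.1175,.026])
print(A,B,M,'s',(M-seat)@u)
for k in ['cartridge_center','stop_seat','cartridge_neck']:
    for x in r.mark_of('wrist',k)[:1]: print(k,np.round(x['point'],1),round(x['confidence'],2),onz(c,x['point'],.026))
s=r.read_state()
for th in (18,):
    t=np.radians(th); X=np.sin(t)*u-np.cos(t)*np.array([0,0,1]);Y=np.cos(t)*u+np.sin(t)*np.array([0,0,1])
    Rt=R.from_matrix(np.array([X,Y,np.cross(X,Y)]).T)
    print(th,np.degrees((Rt*R.from_quat(s['eef_rot']).inv()).as_rotvec()))
```

```text
[0.5497 0.0713 0.026 ] [0.5543 0.167  0.026 ] [0.552  0.1192 0.026 ] s -0.051508980179564
cartridge_center [149.9 340.9] 0.85 [0.5531 0.1184 0.026 ]
stop_seat [202.9 367.3] 0.63 [0.6038 0.1152 0.026 ]
cartridge_neck [112.6 376.6] 0.96 [0.5383 0.1489 0.026 ]
18 [ 34.8811  -5.1386 -59.2776]
```

```bash
python3 -m pendant '[{"translation":[0,0,0.5],"angular":[3.49,-0.51,-5.93],"hand":-0.05},{"translation":[0,0,0],"angular":[3.49,-0.51,-5.93],"hand":-0.05},{"translation":[0,0,0],"angular":[3.49,-0.51,-5.93],"hand":-0.05},{"translation":[0,0,0],"angular":[3.49,-0.51,-5.93],"hand":-0.05},{"translation":[0,0,0],"angular":[3.49,-0.51,-5.93],"hand":-0.05},{"translation":[0,0,0],"angular":[3.49,-0.51,-5.93],"hand":-0.05},{"translation":[0,0,0],"angular":[3.49,-0.51,-5.93],"hand":-0.05},{"translation":[0,0,0],"angular":[3.49,-0.51,-5.93],"hand":-0.05},{"translation":[0,0,0],"angular":[3.49,-0.51,-5.93],"hand":-0.05},{"translation":[0,0,0],"angular":[3.49,-0.51,-5.93],"hand":-0.05},{"translation":[0,0,0],"angular":[0.3,6,0],"hand":-0.05},{"translation":[0,0,0],"angular":[0,0,0],"hand":-0.05}]'
python3 - <<'E'
from h import *
np.set_printoptions(precision=4,suppress=True)
u=np.array([.9987,-.0506,0])
s=r.read_state();print(s['joint_positions'].round(2))
t=np.radians(12); X=np.sin(t)*u-np.cos(t)*np.array([0,0,1]);Y=np.cos(t)*u+np.sin(t)*np.array([0,0,1])
Rt=R.from_matrix(np.array([X,Y,np.cross(X,Y)]).T)
print(np.degrees((Rt*R.from_quat(s['eef_rot']).inv()).as_rotvec()),s['width'])
c=cam('wrist');shot('wrist','w20.png')
for k in ['cartridge_center','cartridge_neck']:
    for x in r.mark_of('wrist',k)[:1]: print(k,np.round(x['point'],1),round(x['confidence'],2),onz(c,x['point'],.026))
E
```

```text
time: 22.05
ee_pos: [0.5587, 0.1079, 0.1087]
eef_rot: [0.561, 0.431, -0.459, 0.537]
ft_force: [1.5, -0.6, 0.6]
width: 0.0415
[-0.76  0.16  0.48  1.96 -0.01  0.85 -0.34]
[-0.0546 -0.054   0.0712] 0.0414642647652252
cartridge_center [189.8 286.8] 0.68 [0.5523 0.118  0.026 ]
cartridge_neck [146.2 274.7] 0.64 [0.5464 0.1495 0.026 ]
```

View pics/w20.png

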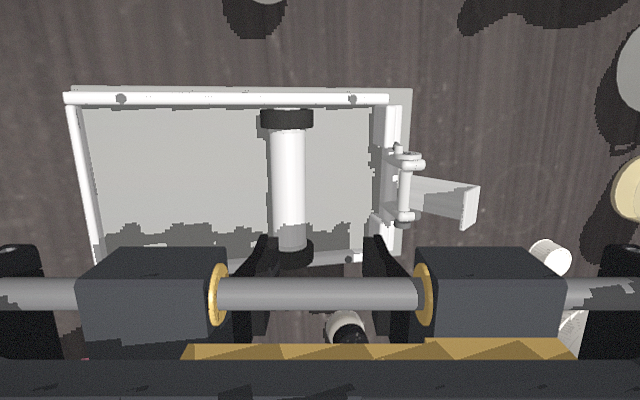

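```bash
python3 -m pendant '[{"translation":[-2.4,0.3,0],"angular":[0,0,0],"hand":-0.05},{"translation":[0.5,-0.02,-2.4],"angular":[0,0,0],"hand":-0.05},{"translation":[0.5,-0.02,-2.3],"angular":[0,0,0],"hand":-0.05},{"translation":[0.5,-0.02,-2.3],"angular":[0,0,0],"hand":-0.05},{"translation":[0.4,-0.02,-1.6],"angular":[0,0,0],"hand":-0.05},{"translation":[0.1,0,-0.5],"angular":[0,0,0],"hand":-0.05},{"translation":[0,0,0],"angular":[0,0,0],"hand":-0.05}]'
python3 - <<'E'
from h import *
shot('wrist','w21.png')
a=shot('scene','s21.png')[130:240,220:380,::-1];cv2.imwrite('pics/s21c.png',cv2.resize(a,None,fx=5,fy=5,interpolation=cv2.INTER_CUBIC))
E
```

```text
time: 22.9
ee_pos: [0.5526, 0.1105, 0.0165]
eef_rot: [0.56, 0.431, -0.459, 0.538]
ft_force: [-0.8, 0.9, -0.2]
width: 0.0412
```

View pics/w21.png

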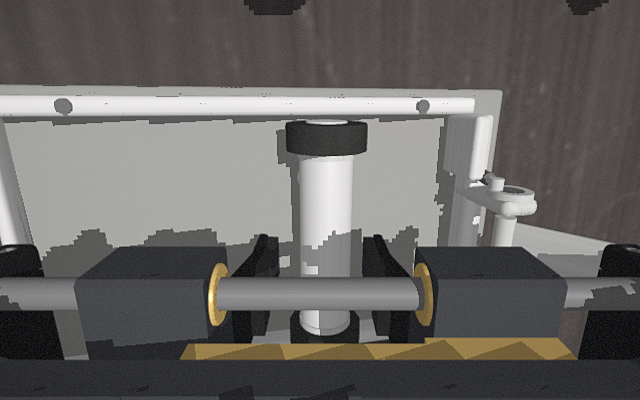

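```bash
python3 -m pendant '[{"translation":[0.15,0,0],"angular":[0,0,0],"hand":-0.2},{"translation":[0,0,0],"angular":[0,0,0],"hand":-0.4},{"translation":[0,0,0],"angular":[0,0,0],"hand":-1},{"translation":[0,0,0],"angular":[0,0,0],"hand":-1}]' 25; python3 -m pendant '[{"translation":[0.1,-0.005,0],"angular":[0,0,0],"hand":-1},{"translation":[0.1,-0.005,0],"angular":[0,0,0],"hand":-1},{"translation":[0,0,0],"angular":[0,0,0],"hand":-1}]'
```

```text
time: 23.4
ee_pos: [0.555, 0.1107, 0.0174]
eef_rot: [0.561, 0.431, -0.459, 0.538]
ft_force: [-1.1, -0.2, 2.7]
width: 0.0232
time: 23.7
ee_pos: [0.5559, 0.1106, 0.0172]
eef_rot: [0.56, 0.432, -0.46, 0.537]
ft_force: [-8.9, -1.0, 12.8]
width: 0.023
```

```bash
python3 -m pendant '[{"translation":[0,0,0.07],"angular":[0,0,0],"hand":-1},{"translation":[0,0,0],"angular":[0,0,0],"hand":-1}]'; python3 -m pendant '[{"translation":[0.1,-0.005,0],"angular":[0,0,0],"hand":-1},{"translation":[0,0,0],"angular":[0,0,0],"hand":-1}]'
```

```text
time: 23.9
ee_pos: [0.5565, 0.1104, 0.0175]
eef_rot: [0.561, 0.431, -0.459, 0.538]
ft_force: [-0.7, -1.6, -2.5]
width: 0.023
time: 24.1
ee_pos: [0.5578, 0.1103, 0.0175]
eef_rot: [0.561, 0.431, -0.459, 0.538]
ft_force: [0.4, 0.7, -2.5]
width: 0.0232
```

```bash
python3 -m pendant '[{"translation":[-0.06,0.003,-0.02],"angular":[0,0,0],"hand":-1},{"translation":[0,0,0],"angular":[0,0,0],"hand":-0.35},{"translation":[0,0,0],"angular":[0,0,0],"hand":-0.1},{"translation":[0,0,0],"angular":[0,0,0],"hand":-0.1},{"translation":[-0.4,0,2],"angular":[0,0,0],"hand":-0.1},{"translation":[-0.8,0,3.6],"angular":[0,0,0],"hand":-0.1},{"translation":[-0.8,0.1,3.6],"angular":[0.3,6,0],"hand":-0.5},{"translation":[-0.6,0.1,0],"angular":[0.3,6,6],"hand":-1},{"translation":[-0.6,0.1,0],"angular":[0,0,8.4],"hand":-1},{"translation":[-0.6,0.1,0],"angular":[0,0,8.4],"hand":-1},{"translation":[-0.6,0.1,0],"angular":[0,0,8.4],"hand":-1},{"translation":[-0.6,0.1,0],"angular":[0,0,8.4],"hand":-1},{"translation":[-0.6,0.1,0],"angular":[0,0,8.4],"hand":-1},{"translation":[-0.5,0.1,0],"angular":[0,0,8.4],"hand":-1},{"translation":[-0.5,0.1,0],"angular":[0,0,8.4],"hand":-1},{"translation":[0,0.1,-1],"angular":[0,0,8.4],"hand":-1},{"translation":[0,0,-1.5],"angular":[0,0,8.4],"hand":-1},{"translation":[0,0,-1],"angular":[0,0,8.4],"hand":-1},{"translation":[0,0,0],"angular":[0,0,0],"hand":-1}]'
```

```text
time: 26.0
ee_pos: [0.4903, 0.1201, 0.0733]
eef_rot: [0.017, 0.71, -0.018, 0.704]
ft_force: [-0.3, 0.3, -0.0]
width: 0.0007
```

```bash
python3 -m pendant '[{"translation":[0.5,-0.02,-2.5],"angular":[0,0,0],"hand":-1},{"translation":[0.5,-0.02,-2.5],"angular":[0,0,0],"hand":-1},{"translation":[0.5,-0.03,-0.3],"angular":[0,0,0],"hand":-1},{"translation":[0.5,-0.03,0],"angular":[0,0,0],"hand":-1},{"translation":[0.5,-0.02,0],"angular":[0,0,0],"hand":-1},{"translation":[0.4,-0.02,0],"angular":[0,0,0],"hand":-1},{"translation":[0.4,-0.02,0],"angular":[0,0,0],"hand":-1},{"translation":[0.4,-0.02,0],"angular":[0,0,0],"hand":-1},{"translation":[0.4,-0.02,0],"angular":[0,0,0],"hand":-1},{"translation":[0.4,-0.02,0],"angular":[0,0,0],"hand":-1},{"translation":[0.4,-0.02,0],"angular":[0,0,0],"hand":-1},{"translation":[0.4,-0.02,0],"angular":[0,0,0],"hand":-1},{"translation":[0.4,-0.02,0],"angular":[0,0,0],"hand":-1},{"translation":[0.4,-0.02,0],"angular":[0,0,0],"hand":-1},{"translation":[0.4,-0.02,0],"angular":[0,0,0],"hand":-1},{"translation":[0.4,-0.02,0],"angular":[0,0,0],"hand":-1},{"translation":[0.4,-0.02,0],"angular":[0,0,0],"hand":-1},{"translation":[0.4,-0.02,0],"angular":[0,0,0],"hand":-1},{"translation":[0.3,-0.02,0],"angular":[0,0,0],"hand":-1},{"translation":[0,0,0],"angular":[0,0,0],"hand":-1}]'
```

```text
time: 28.0
ee_pos: [0.5715, 0.1163, 0.0214]
eef_rot: [0.018, 0.709, -0.019, 0.705]
ft_force: [0.1, 0.3, -0.5]
width: 0.0003
```

```bash
python3 -m pendant '[{"translation":[0.2,-0.01,0],"angular":[0,0,0],"hand":-1},{"translation":[0.2,-0.01,0],"angular":[0,0,0],"hand":-1},{"translation":[0.2,-0.01,0],"angular":[0,0,0],"hand":-1}]'
```

```text
time: 28.3
ee_pos: [0.5773, 0.1162, 0.0215]
eef_rot: [0.018, 0.709, -0.018, 0.705]
ft_force: [0.5, 0.2, 0.5]
width: 0.0002
```

```bash
python3 -m pendant '[{"translation":[0.2,-0.01,0],"angular":[0,0,0],"hand":-1},{"translation":[0.15,-0.01,0],"angular":[0,0,0],"hand":-1}]'; python3 -m pendant '[{"translation":[0.15,-0.01,0],"angular":[0,0,0],"hand":-1},{"translation":[0.0,0,0],"angular":[0,0,0],"hand":-1}]'
```

```text
time: 28.5
ee_pos: [0.5801, 0.116, 0.0213]
eef_rot: [0.018, 0.709, -0.019, 0.704]
ft_force: [-7.1, 0.4, 4.9]
width: 0.0005
time: 28.7
ee_pos: [0.5802, 0.116, 0.0212]
eef_rot: [0.018, 0.71, -0.018, 0.703]
ft_force: [-9.9, -0.2, 6.8]
width: 0.0004
```

Contact with the stops shows as a 10 N reaction. I'll lift up and look.

```bash
python3 -m pendant '[{"translation":[-1,0,0],"angular":[0,0,0],"hand":-1},{"translation":[-0.5,0,4],"angular":[0,0,0],"hand":-1},{"translation":[0,0,5],"angular":[0,0,0],"hand":-1},{"translation":[2,0,4],"angular":[0,0,0],"hand":-1},{"translation":[4,0,2],"angular":[0,0,0],"hand":-1},{"translation":[1,0,0],"angular":[0,0,0],"hand":-1},{"translation":[0,0,0],"angular":[0,0,0],"hand":-1},{"translation":[0,0,0],"angular":[0,0,0],"hand":-1}]'
python3 - <<'E'
from h import *
np.set_printoptions(precision=4,suppress=True)
c=cam('wrist');im=shot('wrist','w23.png');np.savez('w23.npz',K=c[0],R=c[1],t=c[2])
for k,z in [('cartridge_center',.026),('cartridge_neck',.043),('stop_seat',.026)]:
    for x in r.mark_of('wrist',k)[:1]: print(k,np.round(x['point'],1),round(x['confidence'],2),onz(c,x['point'],z))
a=im[110:235,240:400,::-1];cv2.imwrite('pics/w23c.png',cv2.resize(a,None,fx=4.6,fy=4.6,interpolation=cv2.INTER_CUBIC))
E
```

```text
time: 29.5
ee_pos: [0.6359, 0.1156, 0.17]
eef_rot: [0.018, 0.71, -0.019, 0.704]
ft_force: [-0.5, 0.4, -0.4]
width: 0.0006
cartridge_center [148.2 319.8] 0.88 [0.6032 0.1151 0.026 ]
cartridge_neck [232.6  41.2] 0.91 [ 0.6625 -0.1331  0.043 ]
stop_seat [144.8 319.1] 0.65 [0.6003 0.1147 0.026 ]
```

View pics/w23c.png

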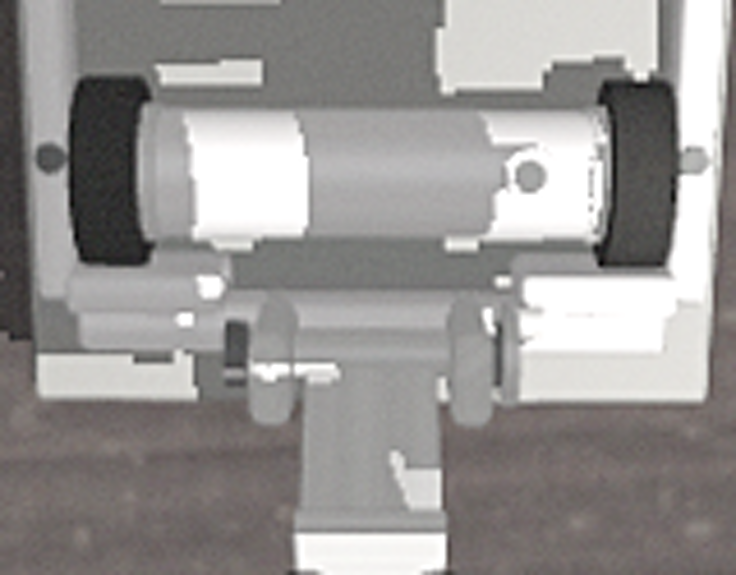

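Run:
```python
from neck import *
np.set_printoptions(precision=4,suppress=True)
d=np.load('w23.npz');c=(d['K'],d['R'],d['t'])
for a in (174,175.5,177):
    print(a,neck(c,110+a/4.6,240+370/4.6,110+176/4.6,240+530/4.6))
# model check: silhouette of tube for axis at A (true tangents)
print(-c[1].T@c[2])
o=-c[1].T@c[2]
for x in (.602,.603,.604,.605):
    dx=o[0]-x;dz=o[2]-.026;Dd=np.hypot(dx,dz);al=np.arctan2(dx,dz);be=np.arccos(.012/Dd)
    rows=[]
    for s in (1,-1):
        a=al+s*be; rows.append((proj(c,[x+.012*np.sin(a),.1165,.026+.012*np.cos(a)])[0]-110)*4.6)
    print(x,rows,[ (proj(c,[x-.017*np.sin(f)-.0014+.0028,.1445,.026+.017*np.cos(f)])[0]-110)*4.6 for f in np.radians([-5,0,5,10,15])])
```

```text
174 (array([0.6029, 0.1157, 0.026 ]), np.float64(0.02860613990479854), np.float64(6.521836324874548), np.float64(1.0097419586828951e-26))
175.5 (array([0.6032, 0.1157, 0.026 ]), np.float64(0.028609601796544093), np.float64(7.467674730537544), np.float64(2.0194839173657902e-27))
177 (array([0.6035, 0.1156, 0.026 ]), np.float64(0.028613505506069458), np.float64(8.413881775406637), np.float64(3.2311742677852644e-27))
[0.5607 0.1183 0.3363]
0.602 [np.float64(232.6140573503431), np.float64(104.20479237547325)] [np.float64(189.46801740541684), np.float64(181.25761334972177), np.float64(172.9227965115354), np.float64(164.53739407982772), np.float64(156.17614630900724)]
0.603 [np.float64(237.83261032248032), np.float64(109.59291008960248)] [np.float64(195.0310403129677), np.float64(186.83697965593458), np.float64(178.5162971757507), np.float64(170.14267691262114), np.float64(161.79073879282598)]
0.604 [np.float64(243.0427250540545), np.float64(114.97090966393803)] [np.float64(200.58383432801486), np.float64(192.40607084903866), np.float64(184.09948481083464), np.float64(175.7376175368971), np.float64(167.39496896121838)]
0.605 [np.float64(248.24442105883725), np.float64(120.3388203109934)] [np.float64(206.1264276368897), np.float64(197.96491528731426), np.float64(189.67238791252285), np.float64(181.32224454961366), np.float64(172.98886547483585)]
```

The mouth is at about (148,355), nearly over the axis at row 148. That puts the neck about 7° short of upright, with the cartridge seated. I'll nudge the neck forward at the top so the rings slip that last bit against the stops.

```bash
python3 -m pendant '[{"translation":[-3.5,1.3,-2],"angular":[0,0,0],"hand":-1},{"translation":[-3.6,1.3,-3],"angular":[0,0,0],"hand":-1},{"translation":[0,0.05,-4],"angular":[0,0,0],"hand":-1},{"translation":[0,0,-3],"angular":[0,0,0],"hand":-1},{"translation":[0,0,-1.4],"angular":[0,0,0],"hand":-1},{"translation":[0,0,0],"angular":[0,0,0],"hand":-1}]'; python3 -m pendant '[{"translation":[0.5,-0.02,0],"angular":[0,0,0],"hand":-1},{"translation":[0.4,-0.02,0],"angular":[0,0,0],"hand":-1},{"translation":[0.4,-0.02,0],"angular":[0,0,0],"hand":-1},{"translation":[0.1,0,0],"angular":[0,0,0],"hand":-1}]'
```

```text
time: 30.3
ee_pos: [0.5648, 0.1419, 0.0359]
eef_rot: [0.017, 0.71, -0.019, 0.704]
ft_force: [0.1, -0.6, 0.6]
width: 0.0006
time: 30.7
ee_pos: [0.5813, 0.1417, 0.0383]
eef_rot: [0.018, 0.708, -0.019, 0.705]
ft_force: [0.7, 0.4, 0.4]
width: 0.0005
```

```bash
python3 -m pendant '[{"translation":[0.2,-0.01,-0.1],"angular":[0,0,0],"hand":-1}]' | grep -E 'ee_pos|ft'; python3 -m pendant '[{"translation":[0.2,-0.01,0],"angular":[0,0,0],"hand":-1}]'| grep -E 'ee_pos|ft'; python3 -m pendant '[{"translation":[0.1,0,0],"angular":[0,0,0],"hand":-1}]'| grep -E 'ee_pos|ft'
```

```text
ee_pos: [0.5826, 0.1417, 0.0369]
ft_force: [0.2, -0.2, -0.0]
ee_pos: [0.5842, 0.1415, 0.0364]
ft_force: [-0.1, -0.5, 0.3]
ee_pos: [0.5853, 0.1415, 0.0364]
ft_force: [0.4, 0.6, -0.2]
```

Run:
```python
from h import *
im=shot('wrist','w24.png');a=im[130:260,220:420,::-1];cv2.imwrite('pics/w24c.png',cv2.resize(a,None,fx=3.5,fy=3.5,interpolation=cv2.INTER_CUBIC))
a=shot('scene','s24.png')[130:240,220:380,::-1];cv2.imwrite('pics/s24c.png',cv2.resize(a,None,fx=5,fy=5,interpolation=cv2.INTER_CUBIC))
```

```text
(no output)
```

View pics/s24c.png

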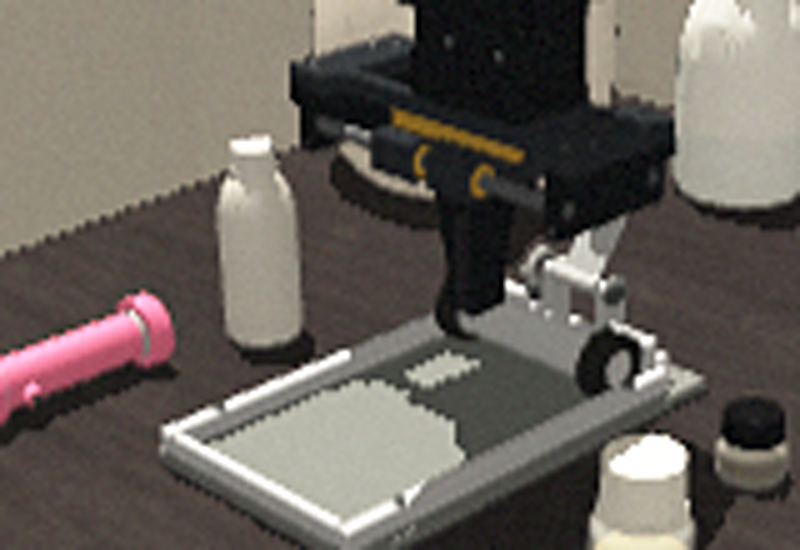

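```bash
for i in 1; do python3 -m pendant '[{"translation":[0.15,-0.01,0],"angular":[0,0,0],"hand":-1}]' | grep -E 'ee_pos|ft'; python3 -m pendant '[{"translation":[0.15,-0.01,0],"angular":[0,0,0],"hand":-1}]'| grep -E 'ee_pos|ft'; done
```

```text
ee_pos: [0.5865, 0.1415, 0.0364]
ft_force: [0.6, -0.2, -0.3]
ee_pos: [0.5877, 0.1415, 0.0363]
ft_force: [-3.7, 0.6, 2.0]
```

```bash
python3 -m pendant '[{"translation":[0.1,-0.005,0],"angular":[0,0,0],"hand":-1}]' | grep -E 'ee_pos|ft'; python3 -m pendant '[{"translation":[0.1,-0.005,0],"angular":[0,0,0],"hand":-1}]'| grep -E 'ee_pos|ft'
```

```text
ee_pos: [0.5881, 0.1415, 0.0361]
ft_force: [-7.5, 1.0, 2.9]
ee_pos: [0.5884, 0.1416, 0.036]
ft_force: [-9.9, 2.0, 5.0]
```

```bash
python3 -m pendant '[{"translation":[-0.2,0,0.15],"angular":[0,0,0],"hand":-1}]' | grep -E 'ee_pos|ft'; python3 -m pendant '[{"translation":[0.2,0,0.1],"angular":[0,0,0],"hand":-1},{"translation":[0.1,0,0],"angular":[0,0,0],"hand":-1}]'| grep -E 'ee_pos|ft';  python3 -m pendant '[{"translation":[0.15,-0.005,0],"angular":[0,0,0],"hand":-1}]'| grep -E 'ee_pos|ft'
```

```text
ee_pos: [0.5873, 0.1414, 0.0374]
ft_force: [-1.2, 0.2, -0.9]
ee_pos: [0.5915, 0.1412, 0.0391]
ft_force: [-2.1, -0.2, 0.1]
ee_pos: [0.5928, 0.1411, 0.039]
ft_force: [-2.4, 0.3, -0.3]
```

```bash
python3 -m pendant '[{"translation":[-1.5,0,0],"angular":[0,0,0],"hand":-1},{"translation":[-1,-0.5,4],"angular":[0,0,0],"hand":-1},{"translation":[0,-1,5],"angular":[0,0,0],"hand":-1},{"translation":[3,-1,4],"angular":[0,0,0],"hand":-1},{"translation":[4,0,0.5],"angular":[0,0,0],"hand":-1},{"translation":[0,0,0],"angular":[0,0,0],"hand":-1},{"translation":[0,0,0],"angular":[0,0,0],"hand":-1}]'
python3 - <<'E'
from h import *
np.set_printoptions(precision=4,suppress=True)
c=cam('wrist');im=shot('wrist','w25.png');np.savez('w25.npz',K=c[0],R=c[1],t=c[2])
a=im[110:235,240:400,::-1];cv2.imwrite('pics/w25c.png',cv2.resize(a,None,fx=4.6,fy=4.6,interpolation=cv2.INTER_CUBIC))
E
```

```text
time: 32.6
ee_pos: [0.6376, 0.1162, 0.1717]
eef_rot: [0.018, 0.709, -0.019, 0.705]
ft_force: [-0.7, -0.3, -0.1]
width: 0.0005
```

View pics/w25c.png

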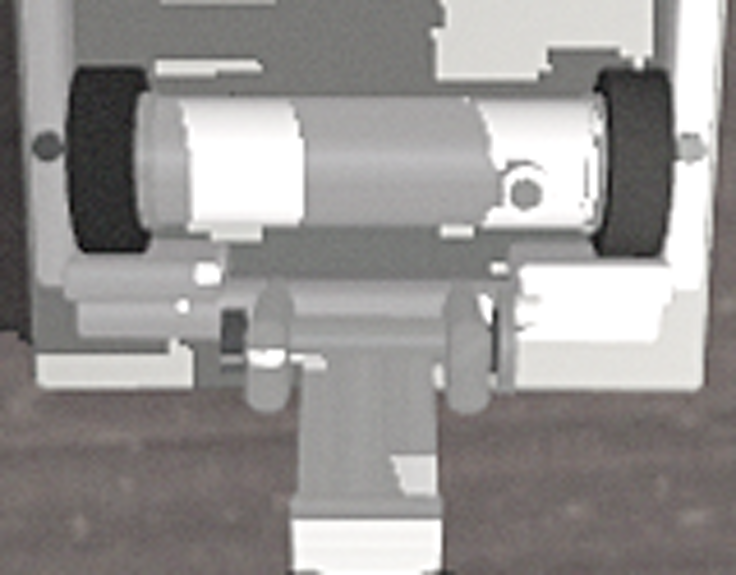

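Run:
```python
from neck import *
np.set_printoptions(precision=4,suppress=True)
d=np.load('w25.npz');c=(d['K'],d['R'],d['t'])
for a in (161.5,163,164.5):
    print(a,neck(c,110+a/4.6,240+370/4.6,110+192/4.6,240+525/4.6)[1:3],onz(c,[110+a/4.6,240+370/4.6],.026))
```

```text
161.5 (np.float64(0.027950647127479345), np.float64(-11.28727933312854)) [0.6029 0.1163 0.026 ]
163 (np.float64(0.027945810664717192), np.float64(-10.285644794962238)) [0.6032 0.1163 0.026 ]
164.5 (np.float64(0.027941474297500532), np.float64(-9.289443882537642)) [0.6034 0.1163 0.026 ]
```

The neck now reads about 10° past upright, so the nudge overshot. To fix it in place I'll grip the bare-end ring across its width with the jaws along the axis, then turn the hand about the cartridge's axis.

```bash
python3 -m pendant '[{"translation":[-1.9,-2.4,0],"angular":[-0.4,-7.5,0],"hand":-0.45},{"translation":[-1.9,-2.5,-1.5],"angular":[-0.4,-7.5,0],"hand":-0.45},{"translation":[0,0,-4],"angular":[0,0,0],"hand":-0.45},{"translation":[0,0,-3.5],"angular":[0,0,0],"hand":-0.45},{"translation":[0,0,-2],"angular":[0,0,0],"hand":-0.45},{"translation":[0,0,0],"angular":[0,0,0],"hand":-0.45}]' 40
python3 - <<'E'
from h import *
s=r.read_state();print(R.from_quat(s['eef_rot']).as_matrix().round(3),s['joint_positions'].round(2))
shot('wrist','w26.png')
E
```

```text
time: 33.25
ee_pos: [0.5965, 0.0679, 0.0597]
eef_rot: [0.015, 0.614, -0.021, 0.789]
ft_force: [0.9, 0.1, -0.1]
width: 0.0238
[[ 0.246  0.051  0.968]
 [-0.016  0.999 -0.049]
 [-0.969 -0.003  0.246]] [-0.54  0.27  0.35  1.95 -0.03  0.7   1.33]
```

View pics/w26.png

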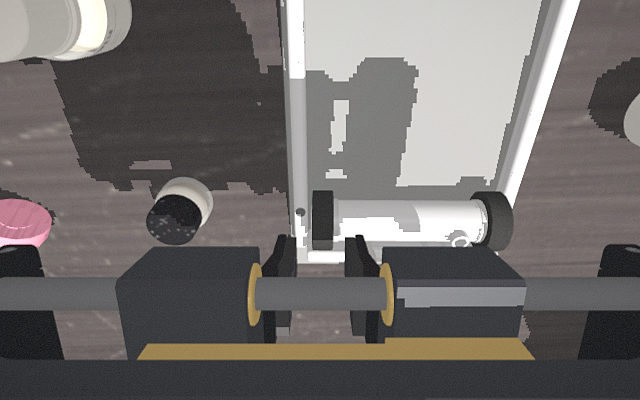

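```bash
python3 -m pendant '[{"translation":[0.35,0,-1],"angular":[0,0,0],"hand":-0.45},{"translation":[0,0,-0.8],"angular":[0,0,0],"hand":-0.45},{"translation":[0,0,-0.15],"angular":[0,0,0],"hand":-0.45},{"translation":[0,0,0],"angular":[0,0,0],"hand":-0.45}]'
```

```text
time: 33.7
ee_pos: [0.603, 0.0679, 0.0429]
eef_rot: [0.015, 0.612, -0.021, 0.79]
ft_force: [-0.5, 0.4, 1.1]
width: 0.024
```

```bash
python3 -m pendant '[{"translation":[-0.25,0,-0.2],"angular":[0,0,0],"hand":-0.45},{"translation":[0,0,-0.1],"angular":[0,0,0],"hand":-0.45}]'|grep -E 'ee_pos|ft'; python3 -m pendant '[{"translation":[0,0,0],"angular":[0,0,0],"hand":-1},{"translation":[0,0,0],"angular":[0,0,0],"hand":-1},{"translation":[0,0,0],"angular":[0,0,0],"hand":-1}]'
python3 - <<'E'
from h import *
shot('wrist','w27.png')
E
```

```text
ee_pos: [0.6004, 0.068, 0.0401]
ft_force: [0.1, -0.6, 0.2]
time: 34.2
ee_pos: [0.6009, 0.0682, 0.0405]
eef_rot: [0.015, 0.612, -0.021, 0.791]
ft_force: [-3.7, 0.1, 10.8]
width: 0.0079
```

View pics/w27.png

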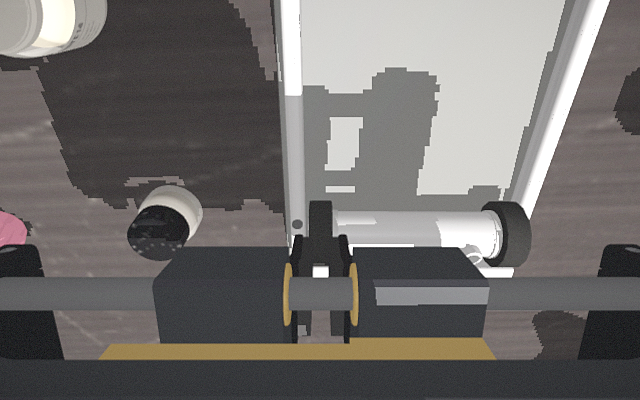

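```bash
python3 -m pendant '[{"translation":[0,0,0],"angular":[0,0,0],"hand":-0.4},{"translation":[0,0,0],"angular":[0,0,0],"hand":-0.4},{"translation":[-0.1,0,-0.2],"angular":[0,0,0],"hand":-0.4},{"translation":[0,0,-0.1],"angular":[0,0,0],"hand":-0.4}]'
```

```text
time: 34.65
ee_pos: [0.5992, 0.0679, 0.0366]
eef_rot: [0.015, 0.612, -0.021, 0.79]
ft_force: [0.9, -0.2, -0.7]
width: 0.0239
```

```bash
python3 -m pendant '[{"translation":[0,0,-0.15],"angular":[0,0,0],"hand":-0.4}]'|grep -E 'ee_pos|ft';python3 -m pendant '[{"translation":[0,0,-0.15],"angular":[0,0,0],"hand":-0.4}]'|grep -E 'ee_pos|ft'
```

```text
ee_pos: [0.5994, 0.0679, 0.0352]
ft_force: [-0.0, -0.6, 0.4]
ee_pos: [0.5997, 0.0679, 0.034]
ft_force: [-3.6, -1.7, 12.2]
```

```bash
python3 -m pendant '[{"translation":[0,0,0.15],"angular":[0,0,0],"hand":-0.6},{"translation":[0,0,0],"angular":[0,0,0],"hand":-1},{"translation":[0,0,0],"angular":[0,0,0],"hand":-1}]'
```

```text
time: 35.15
ee_pos: [0.5995, 0.068, 0.0355]
eef_rot: [0.015, 0.612, -0.021, 0.791]
ft_force: [-0.1, 0.6, 0.9]
width: 0.0109
```

```bash
python3 -m pendant '[{"translation":[-0.08,0.004,-0.02],"angular":[-0.25,-5,0],"hand":-1},{"translation":[-0.08,0.004,-0.02],"angular":[-0.25,-5,0],"hand":-1},{"translation":[0,0,0],"angular":[0,0,0],"hand":-1},{"translation":[0,0,0],"angular":[0,0,0],"hand":-1}]'
python3 - <<'E'
from h import *
shot('wrist','w28.png')
s=r.read_state();print(R.from_quat(s['eef_rot']).as_matrix().round(3))
E
```

```text
time: 35.55
ee_pos: [0.5976, 0.0684, 0.0352]
eef_rot: [0.014, 0.541, -0.022, 0.841]
ft_force: [-0.6, 1.4, 1.4]
width: 0.0102
[[ 0.414  0.052  0.909]
 [-0.023  0.999 -0.047]
 [-0.91  -0.001  0.415]]
```

View pics/w28.png

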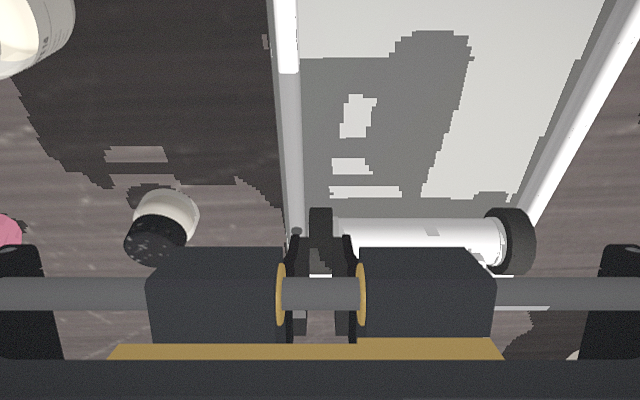

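```bash
python3 -m pendant '[{"translation":[0,0,0],"angular":[0,0,0],"hand":-0.4},{"translation":[0,0,0],"angular":[0,0,0],"hand":-0.4},{"translation":[-0.2,0,1.5],"angular":[0,0,0],"hand":-0.4},{"translation":[-0.5,0.5,4],"angular":[0,0,0],"hand":-0.6},{"translation":[1,1.5,4.5],"angular":[0.4,8,0],"hand":-1},{"translation":[2,1.5,3.5],"angular":[0.4,8,0],"hand":-1},{"translation":[1.5,1.4,0],"angular":[0.4,8,0],"hand":-1},{"translation":[0,0,0],"angular":[0,0,0],"hand":-1},{"translation":[0,0,0],"angular":[0,0,0],"hand":-1}]'
python3 - <<'E'
from h import *
c=cam('wrist');im=shot('wrist','w29.png');np.savez('w29.npz',K=c[0],R=c[1],t=c[2])
a=im[110:235,240:400,::-1];cv2.imwrite('pics/w29c.png',cv2.resize(a,None,fx=4.6,fy=4.6,interpolation=cv2.INTER_CUBIC))
E
```

```text
time: 36.5
ee_pos: [0.6334, 0.1082, 0.1519]
eef_rot: [0.015, 0.686, -0.025, 0.727]
ft_force: [-0.1, -1.5, 0.4]
width: 0.0004
```

View pics/w29c.png

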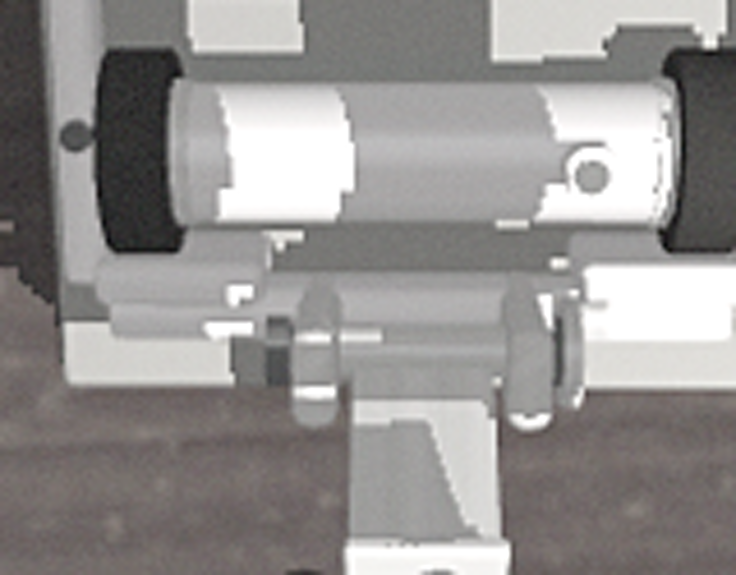

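Run:
```python
from neck import *
np.set_printoptions(precision=4,suppress=True)
d=np.load('w29.npz');c=(d['K'],d['R'],d['t'])
for a in (151,152.5,154):
    print(a,neck(c,110+a/4.6,240+420/4.6,110+175/4.6,240+592/4.6)[1:3],onz(c,[110+a/4.6,240+420/4.6],.026))
print(-c[1].T@c[2])
```

```text
151 (np.float64(0.028247484120818157), np.float64(-2.9824106894659903)) [0.6024 0.1157 0.026 ]
152.5 (np.float64(0.028245131426578658), np.float64(-2.079373644959628)) [0.6027 0.1157 0.026 ]
154 (np.float64(0.028243297075932115), np.float64(-1.1792534991239354)) [0.6029 0.1157 0.026 ]
[0.5474 0.1137 0.3127]
```

```bash
python3 -m pendant '[{"translation":[-4,0.4,0],"angular":[0.15,3,0],"hand":-1},{"translation":[-3,0.5,-3],"angular":[0,0,0],"hand":-1},{"translation":[0,0,-4.5],"angular":[0,0,0],"hand":-1},{"translation":[0,0,-4],"angular":[0,0,0],"hand":-1},{"translation":[0,0,-1.5],"angular":[0,0,0],"hand":-1},{"translation":[0.6,0,0],"angular":[0,0,0],"hand":-1},{"translation":[0.5,0,0],"angular":[0,0,0],"hand":-1},{"translation":[0.2,0,0],"angular":[0,0,0],"hand":-1}]'
```

```text
time: 37.35
ee_pos: [0.5781, 0.1179, 0.0266]
eef_rot: [0.017, 0.702, -0.024, 0.711]
ft_force: [0.0, 0.3, -0.8]
width: 0.0005
```

```bash
python3 -m pendant '[{"translation":[0.2,0,0],"angular":[0,0,0],"hand":-1}]'|grep -E 'ee_pos|ft';python3 -m pendant '[{"translation":[0.15,0,0],"angular":[0,0,0],"hand":-1}]'|grep -E 'ee_pos|ft'
```

```text
ee_pos: [0.5793, 0.118, 0.0258]
ft_force: [0.6, -0.6, 0.3]
ee_pos: [0.5802, 0.1179, 0.0251]
ft_force: [0.0, 0.7, 0.6]
```

```bash
python3 -m pendant '[{"translation":[0.1,0,0],"angular":[0,0,0],"hand":-1}]'|grep -E 'ee_pos|ft';python3 -m pendant '[{"translation":[0.1,0,0],"angular":[0,0,0],"hand":-1}]'|grep -E 'ee_pos|ft'
```

```text
ee_pos: [0.5805, 0.1178, 0.0246]
ft_force: [-2.1, 0.9, 3.5]
ee_pos: [0.5809, 0.1179, 0.0244]
ft_force: [-7.0, -0.5, 8.6]
```

```bash
python3 -m pendant '[{"translation":[-0.8,0,0],"angular":[0,0,0],"hand":-1},{"translation":[-0.4,0,4],"angular":[0,0,0],"hand":-1},{"translation":[0,0,5],"angular":[0,0,0],"hand":-1},{"translation":[3,0,4.5],"angular":[0,0,0],"hand":-1},{"translation":[4.8,-0.1,0.5],"angular":[0,0,0],"hand":-1},{"translation":[4.8,-0.2,0],"angular":[0,0,0],"hand":-1},{"translation":[0.4,0,0],"angular":[0,0,0],"hand":-1}]'
python3 - <<'E'
from h import *
shot('wrist','w30.png')
E
```

```text
time: 38.45
ee_pos: [0.6999, 0.1139, 0.158]
eef_rot: [0.015, 0.704, -0.025, 0.71]
ft_force: [-0.9, 0.1, -1.5]
width: 0.0004
```

View pics/w30.png

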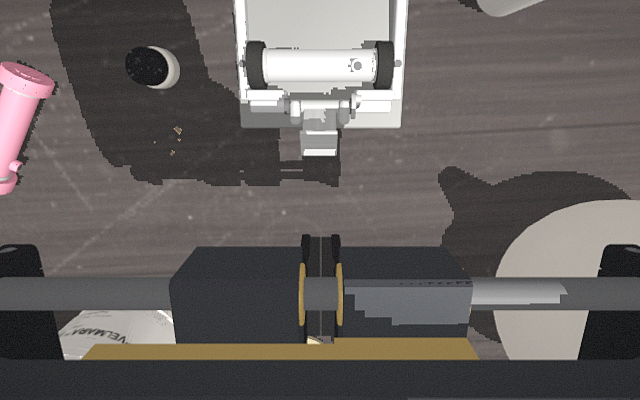

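Run:
```python
from h import *
c=cam('wrist')
for z in (0,.05,.1,.15): print(z,onz(c,[270,497],z),onz(c,[205,600],z),onz(c,[330,497],z))
from neck import neck
print(neck(c,66.2,320,65,357.3))
```

```text
0 [ 8.01427065e-01  2.81291661e-01 -5.55111512e-17] [0.7379808  0.37181643 0.        ] [ 8.72097925e-01  2.87113411e-01 -5.55111512e-17]
0.05 [0.77350624 0.25620698 0.05      ] [0.71986814 0.33273752 0.05      ] [0.83325209 0.26112875 0.05      ]
0.1 [0.74558541 0.2311223  0.1       ] [0.70175547 0.29365861 0.1       ] [0.79440625 0.23514408 0.1       ]
0.15 [0.71766459 0.20603762 0.15      ] [0.6836428 0.2545797 0.15     ] [0.75556041 0.20915941 0.15      ]
(array([0.60167856, 0.11602384, 0.026     ]), np.float64(0.02773013146293836), np.float64(-1.5561329040356655), np.float64(3.6350710512584224e-27))
```

```bash
python3 -m pendant '[{"translation":[-1.0,-0.6,0],"angular":[0,0,0],"hand":-1},{"translation":[0,0,-4],"angular":[0,0,0],"hand":-1},{"translation":[0,0,-2.5],"angular":[0,0,0],"hand":-1}]'; python3 -m pendant '[{"translation":[0,0,-2],"angular":[0,0,0],"hand":-1},{"translation":[-0.3,0,0],"angular":[0,0,0],"hand":-1}]'
```

```text
time: 38.8
ee_pos: [0.6854, 0.1088, 0.0945]
eef_rot: [0.016, 0.704, -0.024, 0.71]
ft_force: [-0.7, 1.1, -0.6]
width: 0.0006
time: 39.0
ee_pos: [0.6811, 0.1088, 0.073]
eef_rot: [0.016, 0.706, -0.024, 0.708]
ft_force: [0.4, 0.3, 0.7]
width: 0.0003
```

```bash
python3 -m pendant '[{"translation":[-0.5,0.03,0],"angular":[0,0,0],"hand":-1},{"translation":[-0.5,0.03,0],"angular":[0,0,0],"hand":-1},{"translation":[-0.5,0.03,0],"angular":[0,0,0],"hand":-1},{"translation":[-0.5,0.03,0],"angular":[0,0,0],"hand":-1},{"translation":[-0.5,0.03,0],"angular":[0,0,0],"hand":-1},{"translation":[-0.5,0.03,0],"angular":[0,0,0],"hand":-1},{"translation":[-0.5,0.03,0],"angular":[0,0,0],"hand":-1},{"translation":[-0.5,0.03,0],"angular":[0,0,0],"hand":-1}]'
python3 - <<'E'
from h import *
a=shot('scene','s31.png')[130:240,220:380,::-1];cv2.imwrite('pics/s31c.png',cv2.resize(a,None,fx=5,fy=5,interpolation=cv2.INTER_CUBIC))
E
```

```text
time: 39.8
ee_pos: [0.6435, 0.1112, 0.0756]
eef_rot: [0.016, 0.704, -0.024, 0.71]
ft_force: [0.6, 0.2, 0.8]
width: 0.0007
```

View pics/s31c.png

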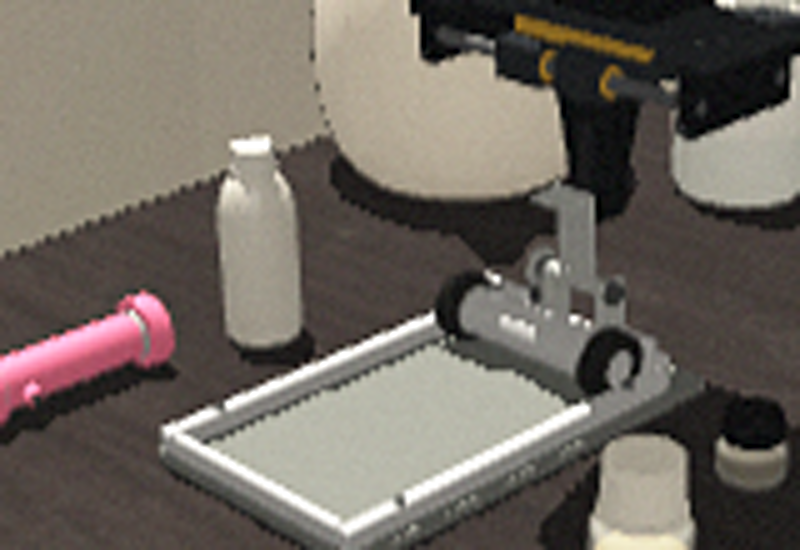

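```bash
python3 -m pendant '[{"translation":[-0.5,0.03,0],"angular":[0,0,0],"hand":-1},{"translation":[-0.5,0.03,0],"angular":[0,0,0],"hand":-1},{"translation":[-0.5,0.03,0],"angular":[0,0,0],"hand":-1},{"translation":[-0.5,0.03,0],"angular":[0,0,0],"hand":-1},{"translation":[-0.3,0.03,0],"angular":[0,0,0],"hand":-1}]'
python3 - <<'E'
from h import *
a=shot('scene','s32.png')[130:240,220:380,::-1];cv2.imwrite('pics/s32c.png',cv2.resize(a,None,fx=5,fy=5,interpolation=cv2.INTER_CUBIC))
E
```

```text
time: 40.35
ee_pos: [0.6204, 0.1128, 0.0757]
eef_rot: [0.016, 0.704, -0.024, 0.71]
ft_force: [0.6, 0.0, -0.6]
width: 0.0006
```

View pics/s32c.png

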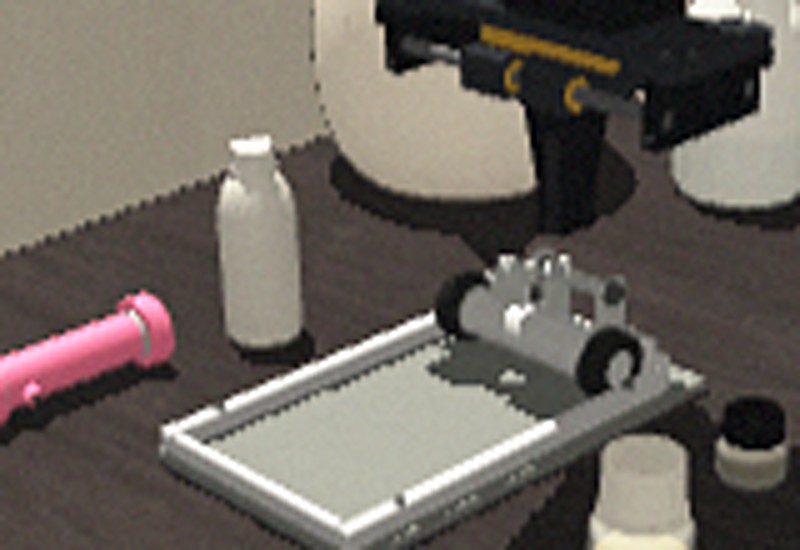

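```bash
python3 -m pendant '[{"translation":[0,0,4],"angular":[0,0,0],"hand":-1},{"translation":[0.5,0,4],"angular":[0,0,0],"hand":-1},{"translation":[1.0,0.3,1.5],"angular":[0,0,0],"hand":-1},{"translation":[0,0,0],"angular":[0,0,0],"hand":-1},{"translation":[0,0,0],"angular":[0,0,0],"hand":-1}]'
python3 - <<'E'
from h import *
c=cam('wrist');im=shot('wrist','w33.png');np.savez('w33.npz',K=c[0],R=c[1],t=c[2])
a=im[110:235,240:400,::-1];cv2.imwrite('pics/w33c.png',cv2.resize(a,None,fx=4.6,fy=4.6,interpolation=cv2.INTER_CUBIC))
E
```

```text
time: 40.9
ee_pos: [0.6358, 0.1156, 0.1701]
eef_rot: [0.016, 0.704, -0.024, 0.71]
ft_force: [-0.4, -0.7, -0.8]
width: 0.0006
```

View pics/w33c.png

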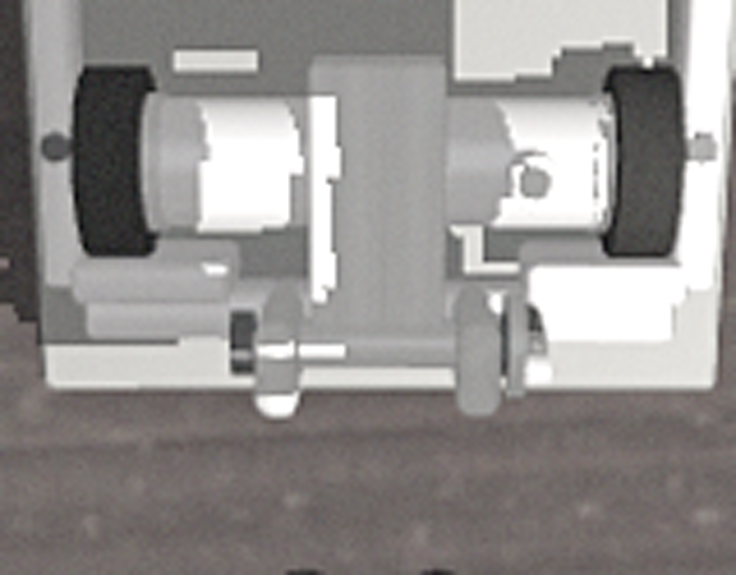

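Run:
```python
from neck import *
d=np.load('w33.npz');c=(d['K'],d['R'],d['t'])
for a in (163,164.5,166): print(neck(c,110+a/4.6,240+370/4.6,110+181/4.6,240+536/4.6))
print(onz(c,[110+57/4.6,240+378/4.6],.046))
print(r.read_state()['time'],r.read_state()['ft_force'])
```

```text
(array([0.60298892, 0.11454789, 0.026     ]), np.float64(0.029774837055237164), np.float64(-2.874690227585223), np.float64(1.454028420503369e-26))
(array([0.60327096, 0.114532  , 0.026     ]), np.float64(0.029775365840274827), np.float64(-1.9154595422951983), np.float64(2.0194839173657902e-27))
(array([0.60355314, 0.1145161 , 0.026     ]), np.float64(0.02977632512932795), np.float64(-0.9588020562817653), np.float64(6.462348535570529e-27))
[0.58186086 0.11733285 0.046     ]
40.95 [ 0.45339048  0.57963353 -0.66922464]
```

The neck is within about 2° of upright, the cartridge is seated and the keeper is shut level (edge at x≈0.582, where shut should put it). The hand is clear, so I'm handing in.

Run:
```python
from bench import r
print(r.close_job())
```

```text
the job is handed in; nothing more can be done
None
```

The cartridge is against both stops with its neck up, and the keeper flap is shut over it. I handed the job in at about 41 s with the gripper clear of everything. The system gave no verdict.

**What I did**
- I rolled the cartridge back a little, dragged it gripped by about 73 mm, and rolled it towards the stops.
- A check showed the neck would arrive off upright. I rolled it back again, dragged it about 2 mm more and rolled it home.
- I then tipped the keeper over from behind.

**Last checks, from the wrist camera**
- **Neck:** about 2° past upright, read to roughly ±2°.
- **Seat:** cartridge centre within about 0.5 mm of the estimated seat. The last push met the stops with about 7 N.
- **Keeper:** the flap lies level over the tube, with its edge about 2 mm from the computed shut position.
- **Flask, vial and pot:** not touched in any picture, and the hand forces never suggested it. I made no separate final check of them.

**What went wrong on the way**
- **First grasp:** it closed on nothing, because the fingertips sit about 3 mm behind the TCP, not 25 mm ahead of it as stated.
- **Neck angle:** it first arrived about 7° short, and a nudge at the top then overshot to about 10° past. I corrected it in place by gripping one end ring and turning it.
- **Forces while gripped:** the wrist force showed up to about 22 N while rolling the cartridge back. It read about 2.5 N downward once during the second drag, roughly the cartridge's weight. I saw no lift, but I cannot rule out a momentary one.

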